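# Sort turned chair parts into the V-notched rack, tray and tin

### The arm

A 6-joint arm with a two-finger parallel gripper is mounted at the origin on the work surface. World frame = base frame: x ahead of the robot, y to its left, z up, the work surface at z = 0. Lengths are in mm, angles in rad, forces in N, time in s.
With the tool pointing down it reaches from about 350 to 775 mm from the base axis. Payload 7.3 kg.
Tool frame: the origin (TCP) lies between the finger pads; the fingertips stand 14 mm ahead of it and the grasp point (between the pads) lies 5 mm behind it; y points along the fingers, z is the direction in which the jaws open and shut, and the axes are right-handed (so a half turn about y gives the same grasp; the last joint's range is limited). The gripper opens to 92 mm and grips with 3 to 60 N. Pads are 19 mm wide; open, the fingers measure 130 mm over their backs; the gripper's body (75 mm by 190 mm) begins 47 mm behind the grasp point.
Start: joints at [0.966, 0.342, 1.524, -0, 1.275, -0.146], TCP at [232.497, 470.732, 240.741] pointing down, gripper open.
Joint ranges: [-2.53, 2.53], [-0.77, 2.02], [0.04, 2.7], [-1, 4.14], [0.28, 2.66], [-3.11, 3.11]. Speed limits (rad/s): [2.57, 2.57, 3.14, 3.14, 3.14, 3.14].

### API

Orientations are given as [roll, pitch, yaw] about the fixed x, y, z axes, in that order (R = Rz(yaw) Ry(pitch) Rx(roll)).
In Python, from plant import bot, vision, order gives the robot as it stands.
- The arm moves only by the tool apply_moves, never from a script. Its argument "rows" is a list of rows, each a list of 3 entries, a list of its own where there are three numbers: the shift along the tool's x, y, z in cm, then the turn about the tool's y in rad, then the finger opening in cm, from 0 to 9.18. A call has 1 to 5 rows; each row is the pose to reach, as a shift and turn from the pose measured when the call began, along the tool's axes at that moment; what a row does not reach only later rows make up. A row lasts 1/8 s, in which the tool goes at most 62.5 mm and 10.7 degrees, less where a joint would pass 70% of its speed; a pose out of reach is approached as far as the arm can. A call with a gripper value outside its range is refused whole. The fingers move at their own pace and stop on an object; the grip force is fixed at half the most. Time passes only in rows, so rows that repeat a pose let the fingers close. It gives the time, the measured TCP pose, the force and the opening at its end, in the units of the state.
- bot.get_obs(): the state, without advancing time (a new reading comes with each control period).
- vision.capture(name): name is "scene" or "top"; returns the picture (480x640x3 uint8, red, green, blue); there is no depth.
- vision.camera_info(name): a dict with "mtx" (3x3 intrinsics, pixels), "distortion" ([k1, k2, p1, p2, k3] as OpenCV has them; the pictures are not rectified), "rvec" (rotation vector, rad) and "tvec" (3), from world to camera coordinates, as OpenCV has them. Camera axes: x right, y down, z forward; pixel columns grow to the right and rows downward; lengths in mm; the calibration is good to about 2 mm. A picture is of the moment at which its call begins. camera_info takes no time and is no camera call.
- order.close_job(): hands the job in, once; it reports no verdict.
The state is a dict: "time": time; "joint_positions": joint angles; "dq": joint speeds; "tau": joint torques, N m; "tool_pos": TCP position; "tcp_rot": TCP orientation; "contact_force": force on the tool from outside, world axes, zero at the start; "moment": the same for the moment, N m; "grip_width": finger opening in mm.
Only numpy, scipy, OpenCV 4.12 (cv2) and the standard library are available. Lean on these libraries where they do the work, as an engineer would, in place of code of your own. Each camera call takes 0.05 s, during which the arm holds its last target.

### The job

Sort the loose chair parts on the bench: lay the stout spindle in the wide V-notches of the rack and the slim spindle in its narrow V-notches, each across both rails with its middle half-way between them, lay both corner blocks flat on the floor of the wooden tray, and stand the bun foot upright in the round tin. Leave the glue bottle and the sanding block where they are.

Things in the scene. Friction and masses are not known exactly. Their poses are not given: they have to be found in the camera images.
- stout_spindle_center (a point): The thicker of two wooden spindles: 28 mm diameter over the middle 124 mm, 176 mm long over all (18 mm tenons), about 65 g. Pale wood, lying on its side, a thinner tenon at each end. Point at its middle (on the axis, half-way along); x runs along the spindle, the other axes turn as it rolls.
- slim_spindle_center (a point): The thinner of two wooden spindles: 18 mm diameter over the middle 124 mm, 176 mm long over all (12 mm tenons), about 30 g. Pale wood, lying on its side, a thinner tenon at each end. Point at its middle (on the axis, half-way along); x runs along the spindle, the other axes turn as it rolls.
- corner_block_a_center (a point): One of two alike, interchangeable seat-frame corner blocks: pale wood, lying flat, 25 mm high, 45 g; from above a trapezium with 45-degree mitred ends: long edge 100 mm, short edge 36 mm, these two parallel and 32 mm apart. Point at half height, midway between the parallel edges; x along the block (parallel to the long edge), +y towards the short edge, z up.
- corner_block_b_center (a point): One of two alike, interchangeable seat-frame corner blocks: pale wood, lying flat, 25 mm high, 45 g; from above a trapezium with 45-degree mitred ends: long edge 100 mm, short edge 36 mm, these two parallel and 32 mm apart. Point at half height, midway between the parallel edges; x along the block (parallel to the long edge), +y towards the short edge, z up.
- bun_foot_center (a point): Turned wooden bun foot, round, 46 mm greatest diameter (the side is upright there from 11 to 26 mm height), 38 mm high, 28 mm sole, about 45 g, standing upright. Point on its axis at half height (19 mm above the sole), z up.
- rack: Fixed wooden rack: 130 x 170 mm base 12 mm thick, two upright rails along y, 18 mm thick, centred at x = -45 and 45 mm, tops at z = 52 mm. 90-degree V-notches in both: wide at y = +40 mm, 44 mm across, bottom at z = 30 mm, stout spindle's axis rests at z = 50; narrow at y = -40 mm, 28 mm across, bottom z = 38, slim spindle's axis z = 51. Origin under its middle on the bench; spindles lie along x.
- tray: Open plywood tray for the corner blocks, fixed to the bench: 140 mm (x) by 190 mm (y) outside, 40 mm high, walls and floor 6 mm thick, so 128 x 178 mm inside. Origin on the bench under its centre, z up; floor at z = 6 mm.
- tin: Shallow open round steel tin for the bun foot, fixed to the bench: 130 mm outside and 124 mm inside diameter, 43 mm high, floor at z = 4 mm. Origin on the bench under its centre, z up.
- glue_bottle: Bystander: upright white glue bottle with grey cap, 60 mm diameter, 165 mm high; not to be disturbed. Origin at the centre of its underside.
- sanding_block: Bystander: cork sanding block, 60 mm (x) by 100 mm (y), 32 mm high; not to be disturbed. Origin at the centre of its underside.
There are look-alikes about, which are no part of the job. What is shaped like the part that bears slim_spindle_center but black or red is not meant.

How it is judged (in metres and radians):
At the end, for the whole second after the job is handed in: Stout spindle in both wide notches, slim one in both narrow (6 mm sideways, 4 mm height, 0.1 rad, middle 15 mm); both corner blocks flat on the tray floor (4 mm, 0.12 rad); bun foot upright on the tin floor (4 mm, 0.15 rad); all released and at rest (x of stout_spindle_center in the frame of rack between -0.015 and 0.015 m and y of stout_spindle_center in the frame of rack between 0.034 and 0.046 m and z of stout_spindle_center in the frame of rack between 0.0458 and 0.0538 m and angle between the x axis of each of stout_spindle_center, slim_spindle_center and the x axis of rack, either way round below 0.1 rad and x of slim_spindle_center in the frame of rack between -0.015 and 0.015 m and y of slim_spindle_center in the frame of rack between -0.046 and -0.034 m and z of slim_spindle_center in the frame of rack between 0.0467 and 0.0547 m and x of corner_block_a_center in the frame of tray between -0.056 and 0.056 m and y of corner_block_a_center in the frame of tray between -0.08 and 0.08 m and z of corner_block_a_center in the frame of tray between 0.0145 and 0.0225 m and angle between the z axis of each of corner_block_a_center, corner_block_b_center and the z axis of tray, either way round below 0.12 rad and x of corner_block_b_center in the frame of tray between -0.056 and 0.056 m and y of corner_block_b_center in the frame of tray between -0.08 and 0.08 m and z of corner_block_b_center in the frame of tray between 0.0145 and 0.0225 m and horizontal distance between bun_foot_center and tin below 0.045 m and z of bun_foot_center in the frame of tin between 0.019 and 0.027 m and angle between bun_foot_center's own z axis and vertical below 0.15 rad and linear speed of each of stout_spindle, slim_spindle, corner_block_a, corner_block_b, bun_foot below 0.02 m/s); the robot touches nothing.
It fails at once if the glue bottle is shifted by more than 30 mm or knocked over (distance of glue_bottle from where it was at the start of the episode above 0.03 m or angle between glue_bottle's own z axis and vertical above 0.5 rad).
It fails at once if the sanding block is shifted by more than 30 mm (distance of sanding_block from where it was at the start of the episode above 0.03 m).
It also fails if it takes over 120 s, if anything falls off the work surface, if the arm or the gripper's body presses on something with over 40 N, if the wrist force passes 120 N, or if a joint passes its speed limit or range.

## Working session

There is one attempt and no reset: what is moved stays moved. The work goes in short steps, Python scripts to look and compute and a tool call to move; the robot and the scene stay as the last step left them, time stands still between calls to the robot, and variables do not carry over. Pictures are saved under pics/ and viewed, and the job is handed in when it is done.

Besides the shell and the picture viewer there is one more tool, called after "Call:" as name([rows], argument=value, ...), one row to a line, values as JSON. apply_moves: Moves the arm, as the interface text tells. Its arguments: {"type":"object","properties":{"rows":{"type":"array","items":{"type":"array"}}},"required":["rows"]}

```bash
ls; mkdir -p pics
python3 - <<'E'
from plant import bot, vision, order
import cv2
print(bot.get_obs())
for n in ("scene","top"):
    im=vision.capture(n); cv2.imwrite(f"pics/{n}0.png",im[:,:,::-1]); print(n,vision.camera_info(n))
E
```

```text
pics
{'time': 0.0, 'joint_positions': array([ 9.65998627e-01,  3.42713246e-01,  1.52506539e+00, -1.81640822e-05,
        1.27537403e+00, -1.46003235e-01]), 'dq': array([ 1.40500957e-05,  1.65286226e-03, -1.86393065e-04, -5.65057275e-04,
        3.03280806e-04,  8.87998528e-04]), 'tau': array([-5.64980655e-04, -4.31251931e+01, -2.44218367e+01,  7.17659807e-02,
        5.59488160e-02, -8.07101901e-05]), 'tool_pos': array([232.2609757 , 470.38095615, 240.03297758]), 'tcp_rot': array([-1.57234227e+00,  2.09775133e-04, -4.58789325e-01]), 'contact_force': array([-0.14736639, -0.77554337,  0.05958975]), 'moment': array([0.02576204, 0.02870357, 0.04524664]), 'grip_width': 91.95151676680126}
scene {'mtx': array([[533.08846317,   0.        , 312.16703525],
       [  0.        , 533.08846317, 237.31894801],
       [  0.        ,   0.        ,   1.        ]]), 'distortion': array([-0.08728845,  0.        ,  0.        ,  0.        ,  0.        ]), 'rvec': array([ 1.42129037,  2.17776877, -0.87236287]), 'tvec': array([ 196.21733733, -398.70840318, 1498.40464239])}
top {'mtx': array([[444.61857086,   0.        , 321.0325094 ],
       [  0.        , 444.61857086, 239.28208794],
       [  0.        ,   0.        ,   1.        ]]), 'distortion': array([-0.10393395,  0.        ,  0.        ,  0.        ,  0.        ]), 'rvec': array([ 2.1174091 , -2.05993716,  0.26597455]), 'tvec': array([ 75.53953592, 614.67569394, 802.35927591])}
```

View pics/scene0.png

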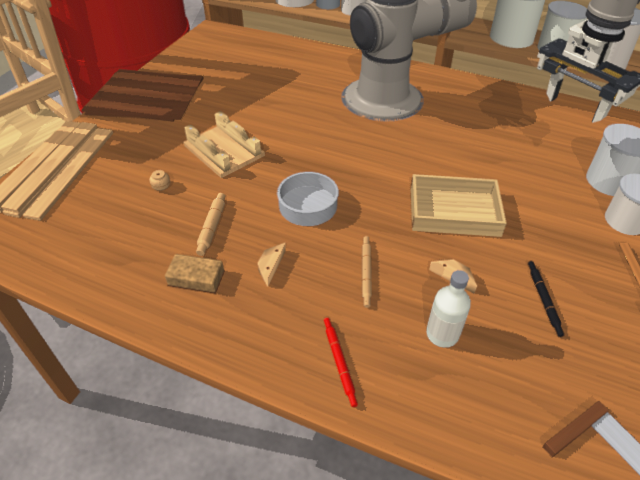

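View pics/top0.png

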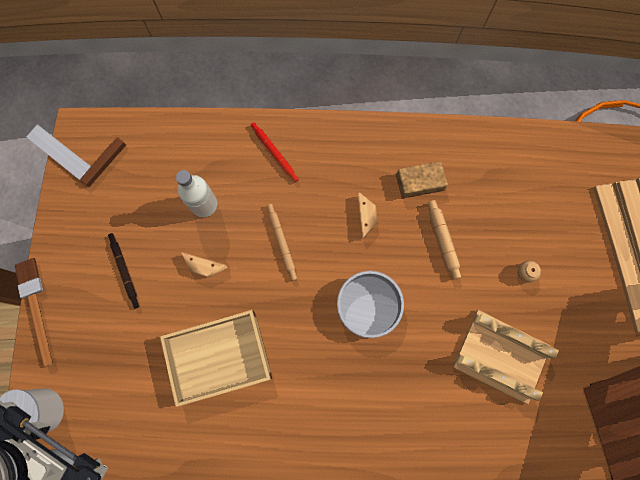

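The top view shows these candidates:
- **Spindles:** stout (445,240), slim pale (282,243), red (275,152) and black (123,270).
- **Blocks:** (204,264) and (367,216).
- **Foot:** (530,271).
- **Fixed things:** rack (505,357), tray (216,357), tin (370,304).

The slim pale spindle fits the description; red and black are look-alikes.

```bash
cat > h.py <<'E'
import numpy as np, cv2
from plant import bot, vision, order
def cam(n):
    i=vision.camera_info(n); return i['mtx'],i['distortion'],cv2.Rodrigues(i['rvec'])[0],i['tvec'].ravel()
def ray(n,px):
    K,d,R,t=cam(n); u=cv2.undistortPoints(np.array(px,float).reshape(-1,1,2),K,d).reshape(-1,2)
    return -R.T@t, np.c_[u,np.ones(len(u))]@R
def onz(n,px,z):
    c,D=ray(n,px); z=np.broadcast_to(z,(len(D),)); return c+D*((z-c[2])/D[:,2])[:,None]
def proj(n,P):
    i=vision.camera_info(n); return cv2.projectPoints(np.array(P,float).reshape(-1,1,3),i['rvec'],i['tvec'],i['mtx'],i['distortion'])[0].reshape(-1,2)
def tri(pt,ps):
    c1,D1=ray('top',[pt]);c2,D2=ray('scene',[ps]);d1=D1[0]/np.linalg.norm(D1[0]);d2=D2[0]/np.linalg.norm(D2[0])
    s=np.linalg.lstsq(np.c_[d1,-d2],c2-c1,rcond=None)[0]; a=c1+s[0]*d1;b=c2+s[1]*d2
    return (a+b)/2,np.linalg.norm(a-b)
def crop(im,x0,y0,w,h,k,name,grid=10):
    c=cv2.resize(im[y0:y0+h,x0:x0+w,::-1],None,fx=k,fy=k,interpolation=cv2.INTER_CUBIC)
    for x in range((x0//grid+1)*grid,x0+w,grid): cv2.line(c,((x-x0)*k,0),((x-x0)*k,5),(255,255,0),1); cv2.putText(c,str(x),((x-x0)*k-8,14),0,.3,(255,255,255),1)
    for y in range((y0//grid+1)*grid,y0+h,grid): cv2.line(c,(0,(y-y0)*k),(5,(y-y0)*k),(255,255,0),1); cv2.putText(c,str(y),(6,(y-y0)*k+3),0,.3,(255,255,255),1)
    cv2.imwrite('pics/'+name,c)
E
python3 - <<'E'
from h import *
im=cv2.imread('pics/top0.png')[:,:,::-1]
hsv=cv2.cvtColor(np.ascontiguousarray(im),cv2.COLOR_RGB2HSV)
for p in [(282,243),(445,240),(204,268),(367,216),(530,265),(300,300),(340,150),(230,350),(500,355)]: print(p,hsv[p[1],p[0]],im[p[1],p[0]])
crop(im,150,140,160,120+20,5,'c1.png'); crop(im,330,150,220,140,3,'c2.png'); crop(im,440,300,130,110,6,'c3.png');crop(im,150,300,130,110,6,'c4.png')
E
```

```text
(282, 243) [ 15 124 211] [211 159 108]
(445, 240) [ 14 125 213] [213 159 109]
(204, 268) [ 16 121 225] [225 174 118]
(367, 216) [ 16 118 236] [236 186 127]
(530, 265) [ 16 121 228] [228 177 120]
(300, 300) [ 13 167 150] [150  93  52]
(340, 150) [ 13 168 172] [172 108  59]
(230, 350) [ 17 113 215] [215 175 120]
(500, 355) [ 16 121 228] [228 176 120]
```

Run:
```python
from h import *
im=cv2.imread('pics/top0.png')
hsv=cv2.cvtColor(im,cv2.COLOR_BGR2HSV)
m=((hsv[...,1]<150)&(hsv[...,2]>140)).astype(np.uint8)*255
m[:110]=0
cv2.imwrite('pics/m0.png',m)
n,l,s,c=cv2.connectedComponentsWithStats(m)
for i in range(1,n):
    if s[i,4]>80: print(i,s[i],c[i].round(1))
```

```text
3 [364 110  78   4 204] [407.9 111.1]
11 [553 110  24  11 127] [564.1 113.9]
15 [585 110  55  17 531] [612.  117.8]
34 [   0  125   91   70 2807] [ 36.5 156.9]
36 [ 399  162   49   31 1061] [423.1 176.7]
38 [175 169  43  47 795] [198.9 190.6]
40 [616 179  24  73 734] [632.3 204.5]
44 [ 596  183   44  149 2091] [621.5 245.9]
56 [358 192  19  47 517] [366.6 213.6]
66 [430 200  31  78 713] [445.9 239.2]
69 [267 204  30  76 533] [282.3 241.8]
82 [  0 219  34  26 530] [ 12.8 231.6]
97 [181 252  47  25 546] [203.1 264.9]
99 [523 260  18  21 254] [531.8 269.7]
101 [ 337  270   67   69 2564] [366.9 307.8]
102 [ 18 278  23  19 280] [ 28.9 287.1]
107 [  0 303  20  37 610] [  8.2 320.6]
108 [ 160  309  111   98 6940] [214.9 358.4]
109 [475 310  84  46 793] [516.2 333.5]
112 [ 458  323   88   76 3317] [502.3 360. ]
115 [  0 340  15  23 296] [  6.3 350.7]
127 [  0 370  11  16 148] [  4.5 377.8]
130 [   0  389   64   39 1475] [ 36.6 405. ]
142 [ 23 440  43  40 608] [ 40.1 464.8]
```

View pics/c1.png

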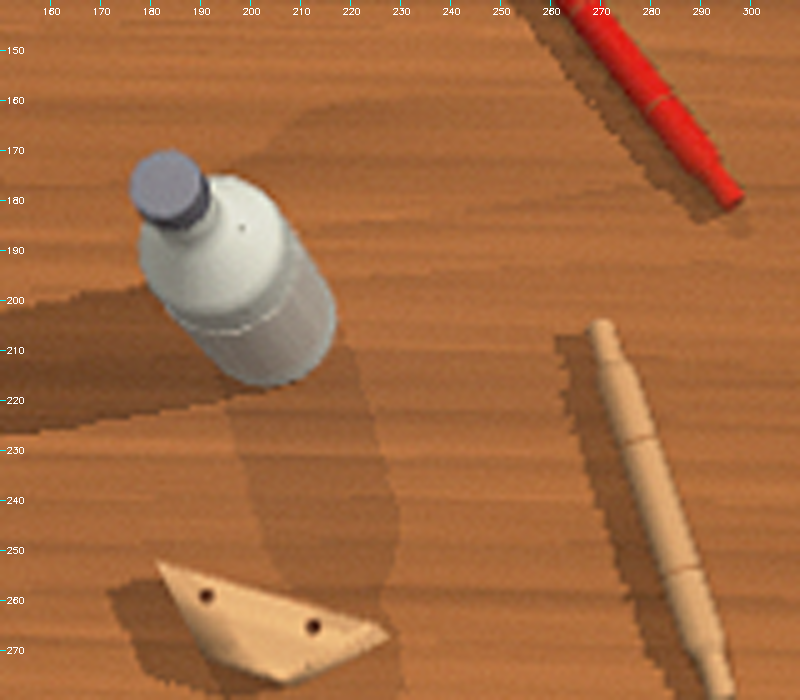

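View pics/c2.png

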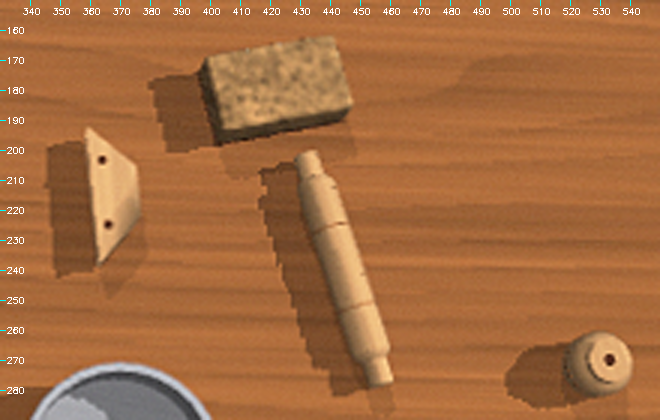

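View pics/c3.png

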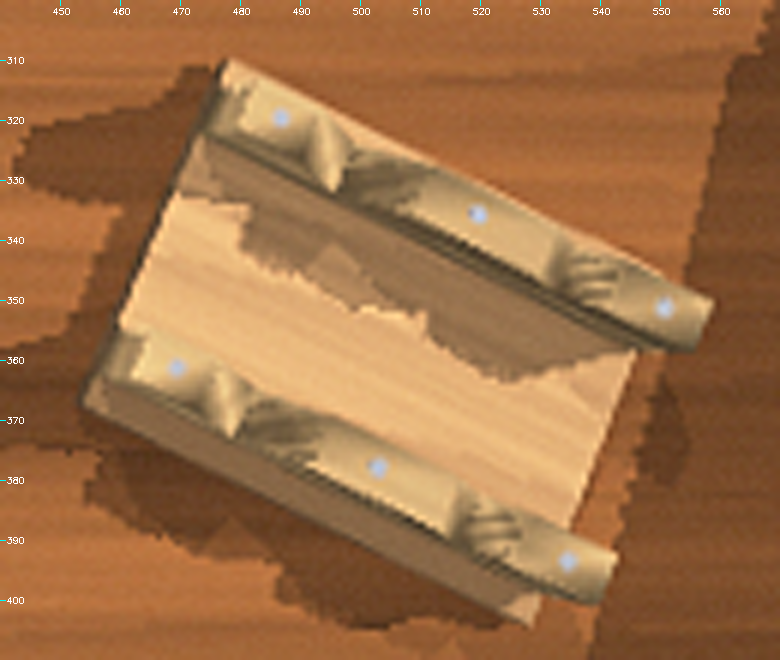

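View pics/m0.png

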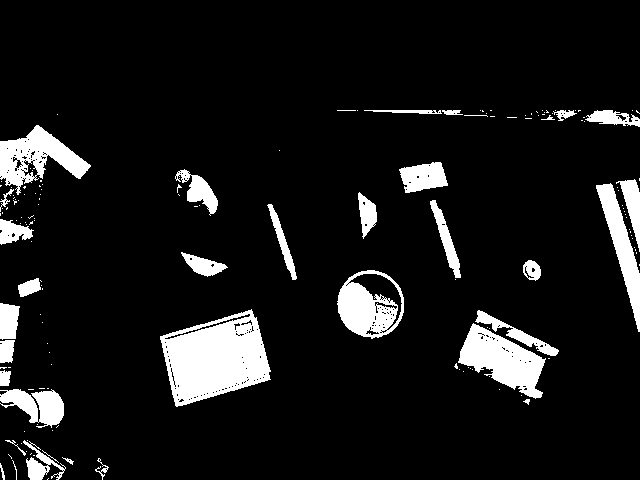

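```bash
cat > meas.py <<'E'
from h import *
def spindle(im,seed,z,n='top',L=176):
    hsv=cv2.cvtColor(np.ascontiguousarray(im),cv2.COLOR_RGB2HSV)
    m=((hsv[...,1]<148)&(hsv[...,2]>120)).astype(np.uint8)
    m=cv2.morphologyEx(m,cv2.MORPH_CLOSE,np.ones((3,3),np.uint8))
    nn,l,s,c=cv2.connectedComponentsWithStats(m)
    k=l[seed[1],seed[0]]; ys,xs=np.where(l==k)
    P=onz(n,np.c_[xs,ys],z)[:,:2]
    (cx,cy),(w,h),a=cv2.minAreaRect(P.astype(np.float32))
    u,S,vt=np.linalg.svd(P-P.mean(0),full_matrices=False); d=vt[0]; 
    q=(P-P.mean(0))@d; mid=P.mean(0)+d*(q.max()+q.min())/2
    return mid.round(1),np.degrees(np.arctan2(d[1],d[0])).round(1),(q.max()-q.min()).round(1),(cx,cy,w,h),k
E
python3 - <<'E'
from meas import *
im=cv2.imread('pics/top0.png')[:,:,::-1]
print('stout',spindle(im,(445,240),14)); print('slim',spindle(im,(282,243),9))
print('foot',spindle(im,(531,264),18))
d=onz('top',[(486.5,319.5),(519.5,335.5),(550.5,351),(469,361),(503,378),(534.5,393.5)],52); print('dots',d.round(1),d.mean(0).round(1))
b=onz('top',[(455,367),(528,404)],12);print('base',b.round(1),np.linalg.norm(b[1]-b[0]))
e=onz('top',[(477.5,310.5),(558.5,350)],52);print('rail',e.round(1),np.linalg.norm(e[1]-e[0]))
A=onz('top',[(181.5,252.5),(228,267),(207.5,277),(193,271)],25);print('A',A.round(1),np.linalg.norm(A[0]-A[1]))
A=onz('top',[(358.5,192.5),(362.5,238),(376,222),(376,206)],25);print('B',A.round(1),np.linalg.norm(A[0]-A[1]))
t=onz('top',[(161,338),(253.5,310.5),(270.5,377.5),(177,405.5)],40);print('tray',t.round(1),t.mean(0),np.linalg.norm(np.diff(t,axis=0),axis=1))
hsv=cv2.cvtColor(np.ascontiguousarray(im),cv2.COLOR_RGB2HSV)
m=((hsv[...,1]<90)).astype(np.uint8);m[:,:330]=0;m[:,410:]=0;m[:265]=0;m[345:]=0
c=max(cv2.findContours(m,0,2)[0],key=cv2.contourArea);P=onz('top',cv2.convexHull(c).reshape(-1,2),43)
print('tin',cv2.fitEllipse(P[:,:2].astype(np.float32)))
g=onz('top',[(203,203)],0);print('glue~',g, onz('top',[(183,179)],165)); print('sand',onz('top',[(399,169),(440,162),(447,185),(403,194)],32).round(1))
sc=cv2.imread('pics/scene0.png')[:,:,::-1]
crop(sc,130,90,230,210,3,'s1.png');crop(sc,340,160,180,150,4,'s2.png')
E
```

```text
stout (array([ 638.3, -173.3]), np.float64(-164.1), np.float64(179.2), (638.2522583007812, -172.92391967773438, 179.11334228515625, 26.536779403686523), np.int32(28))
slim (array([624. , 176.6]), np.float64(-159.2), np.float64(177.5), (623.782958984375, 177.26812744140625, 177.54153442382812, 18.62790870666504), np.int32(29))
foot (array([ 571.8, -357.8]), np.float64(-161.6), np.float64(45.4), (571.51416015625, -357.9162292480469, 43.25885009765625, 41.243194580078125), np.int32(38))
dots [[ 463.7 -240.5   52. ]
 [ 432.8 -306.8   52. ]
 [ 402.5 -369.8   52. ]
 [ 382.8 -201.6   52. ]
 [ 350.7 -268.5   52. ]
 [ 320.8 -331.2   52. ]] [ 392.2 -286.4   52. ]
base [[ 370.2 -185.5   12. ]
 [ 296.9 -335.5   12. ]] 166.9696165307461
rail [[ 481.3 -223.    52. ]
 [ 404.4 -387.    52. ]] 181.1940285673036
A [[588.8 384.9  25. ]
 [561.  283.8  25. ]
 [538.7 325.   25. ]
 [550.2 356.6  25. ]] 104.85766873423016
B [[732.5  14.3  25. ]
 [631.    5.3  25. ]
 [667.  -23.3  25. ]
 [702.9 -23.5  25. ]] 101.87421428256911
tray [[410.6 404.8  40. ]
 [471.8 223.   40. ]
 [343.6 182.7  40. ]
 [283.3 361.2  40. ]] [377.30589571 292.92065639  40.        ] [191.78432431 134.38346074 188.44330286]
tin ((491.9430847167969, -8.811684608459473), (133.7901153564453, 134.3860626220703), 42.991943359375)
glue~ [[707.85702214 356.53438085   0.        ]] [[698.2551479  351.88322481 165.        ]]
sand [[ 787.4  -73.8   32. ]
 [ 807.6 -165.6   32. ]
 [ 753.7 -178.4   32. ]
 [ 729.5  -81.2   32. ]]
```

View pics/c4.png

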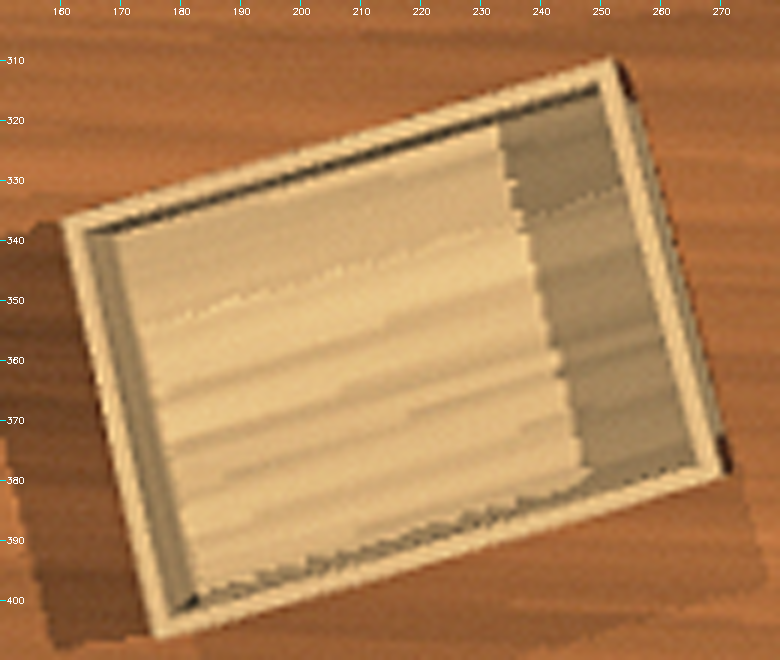

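```bash
cat > ov.py <<'E'
from h import *
def W(o,yaw,pts):
    c,s=np.cos(yaw),np.sin(yaw);p=np.array(pts,float);return np.c_[o[0]+c*p[:,0]-s*p[:,1],o[1]+s*p[:,0]+c*p[:,1],p[:,2]]
def rackpts(y0=0):
    L=[]
    for x in(-54,-36,36,54):
        for yc,w,zb in((40,22,30),(-40,14,38)):
            L+= [(x,yc-w,52),(x,yc,zb),(x,yc+w,52)]
        L+=[(x,85,52),(x,-85,52)]
    for x in(-65,65):
        for y in(-85,85): L+=[(x,y,12)]
    return L
def draw(im,n,P,x0,y0,w,h,k,name):
    crop(im,x0,y0,w,h,k,name);c=cv2.imread('pics/'+name)
    for p in proj(n,P): cv2.circle(c,tuple(((p-[x0,y0]+.5)*k).astype(int)),2,(0,0,255),-1)
    cv2.imwrite('pics/'+name,c)
E
python3 - <<'E'
from ov import *
im=cv2.imread('pics/top0.png')[:,:,::-1];sc=cv2.imread('pics/scene0.png')[:,:,::-1]
P=W((392.2,-286.4),np.radians(-25.4),rackpts())
draw(im,'top',P,440,295,130,115,6,'o1.png');draw(sc,'scene',P,170,100,110,85,7,'o2.png')
E
```

```text
(no output)
```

View pics/o1.png

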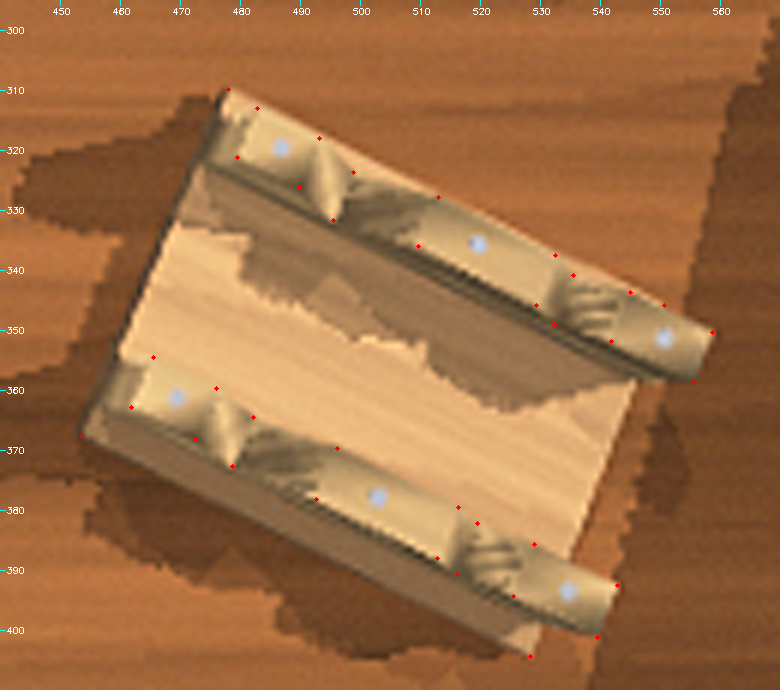

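View pics/o2.png

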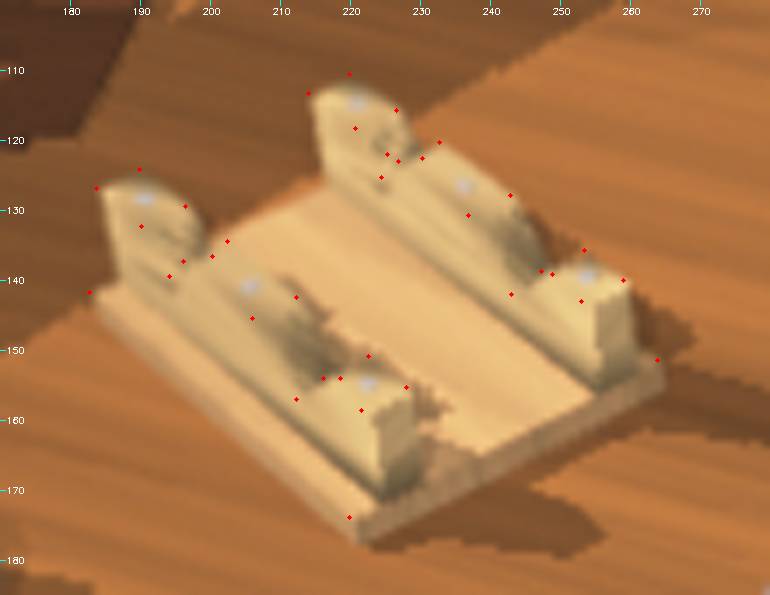

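Run:
```python
from ov import *
K,d,R,t=cam('top');print('campos',-R.T@t, 'nadir px',proj('top',[(*(-R.T@t)[:2],0)]))
im=cv2.imread('pics/top0.png')[:,:,::-1];sc=cv2.imread('pics/scene0.png')[:,:,::-1]
crop(im,170,240,70,50,11,'bA.png',5);crop(im,345,185,45,60,10,'bB.png',5);crop(sc,420,250,70,100,6,'gl.png')
print('glue base', onz('top',[(205,217),(217,203)],0), onz('top',[(183.5,175.5)],165), onz('scene',[(445,340)],0))
```

```text
campos [393.91947904  91.48120936 929.39306551] nadir px [[318.40508778 352.45722266]]
glue base [[675.53561388 348.93424597   0.        ]
 [708.61735857 325.12383129   0.        ]] [[705.25904344 351.72853003 165.        ]] [[715.83546543 363.71676337   0.        ]]
```

View pics/bA.png

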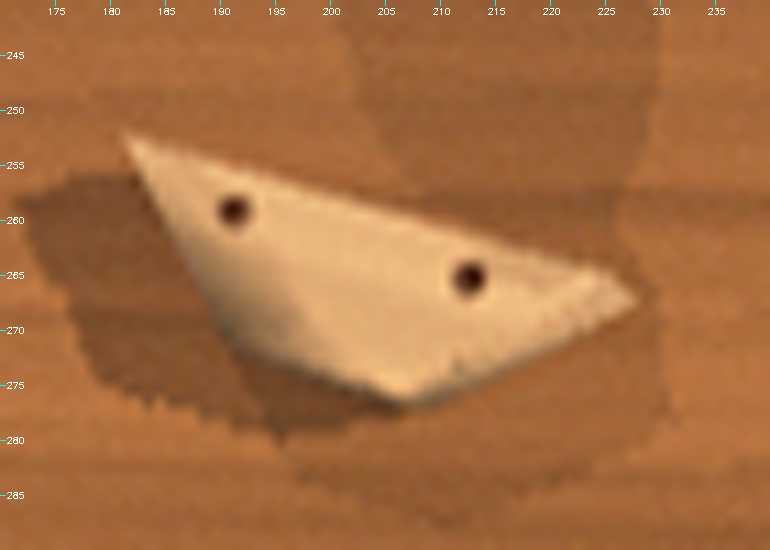

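View pics/bB.png

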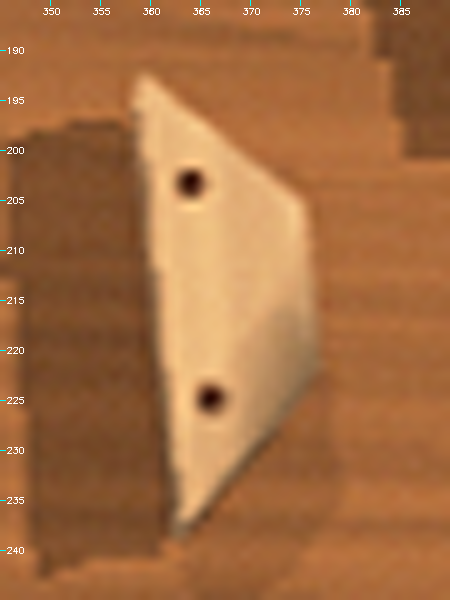

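View pics/gl.png

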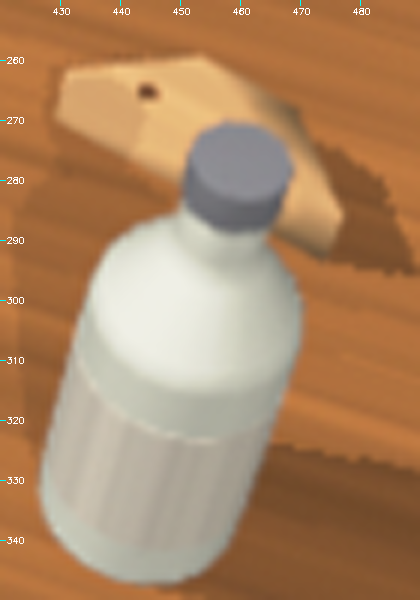

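```bash
python3 - <<'E'
from ov import *
im=cv2.imread('pics/top0.png')[:,:,::-1];sc=cv2.imread('pics/scene0.png')[:,:,::-1]
T=[(50,-16,12.5),(-50,-16,12.5),(18,16,12.5),(-18,16,12.5),(50,-16,-12.5),(-50,-16,-12.5),(18,16,-12.5),(-18,16,-12.5),(0,0,12.5)]
for nm,l,h,box in(('A',[(181.5,252.7),(225,264.8)],[(191.3,259),(212.7,265.3)],(170,240,70,50,11)),('B',[(359,192.5),(363,237.2)],[(364,203.2),(366,224.8)],(345,185,45,60,10))):
    L=onz('top',l,25);H=onz('top',h,25);e=L[1]-L[0];n=np.linalg.norm(e);e/=n
    nrm=np.array([-e[1],e[0],0]); 
    if nrm@(H[0]-L[0])<0:nrm=-nrm
    c=L.mean(0)+16*nrm; xa=np.array([nrm[1],-nrm[0],0]);yaw=np.arctan2(xa[1],xa[0])
    print(nm,c.round(1),'yaw',yaw,'len',n,'holes along', [(((q-c)@xa).round(1),((q-c)@nrm).round(1)) for q in H])
    P=W(c,yaw,T);P[:,2]+=12.5
    draw(im,'top',P,*box,f'ob{nm}.png')
P=W((377.3,292.9),np.radians(18),[(x,y,z) for x,y,z in [(70,95,40),(70,-95,40),(-70,95,40),(-70,-95,40),(64,89,40),(64,-89,40),(-64,89,40),(-64,-89,40)]])
draw(im,'top',P,150,300,130,110,6,'ot.png')
E
cd pics; python3 -c "
import cv2,numpy as np
a=cv2.imread('obA.png');b=cv2.imread('obB.png');b=cv2.resize(b,None,fx=.9,fy=.9)
c=np.zeros((1150//2+0,800,3),np.uint8);a=cv2.resize(a,(385,275));c[:275,:385]=a;c[:540,390:390+405]=b[:540,:405];cv2.imwrite('obAB.png',c)"
```

```text
A [561.4 341.4  25. ] yaw 1.3323065250490784 len 97.16792372568541 holes along [(np.float64(23.9), np.float64(-8.8)), (np.float64(-24.0), np.float64(-8.1))]
B [684.1  -7.2  25. ] yaw -3.0526203680921253 len 100.14084693540393 holes along [(np.float64(-25.1), np.float64(-7.3)), (np.float64(23.4), np.float64(-7.3))]
```

View pics/obAB.png

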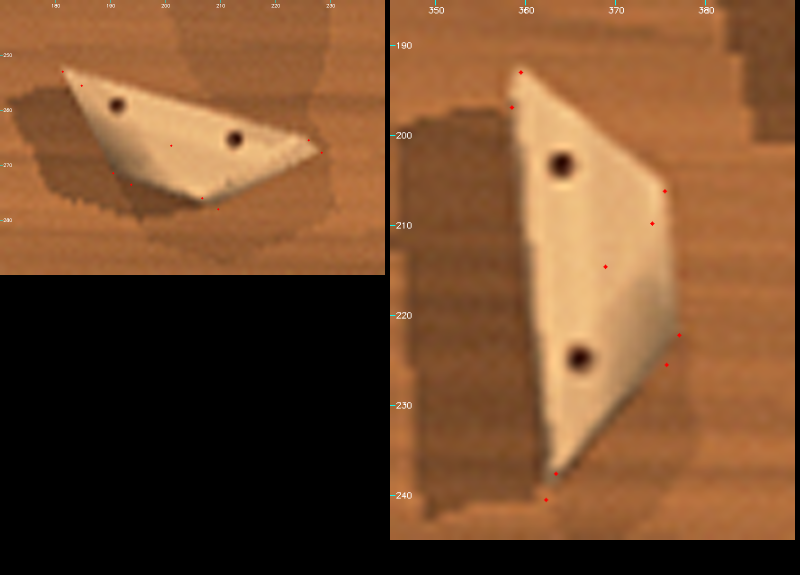

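View pics/ot.png

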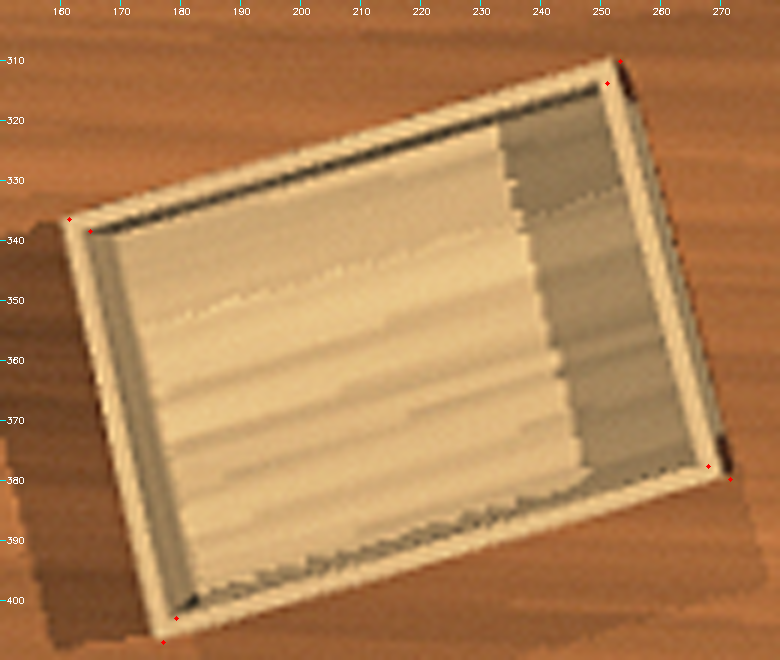

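```bash
cat > go.py <<'E'
from h import *
from scipy.spatial.transform import Rotation as Ro
def go(x,y,z,yaw=None):
    o=bot.get_obs();R=Ro.from_euler('xyz',o['tcp_rot']).as_matrix();d=R.T@(np.array([x,y,z])-o['tool_pos'])/10
    y0=o['tcp_rot'][2];t=0 if yaw is None else -((yaw-y0+np.pi)%(2*np.pi)-np.pi)
    print('shift cm',d.round(2),'turn',round(t,3),'dist',round(np.linalg.norm(d)*10),'| yaw',round(y0,3),'q6',o['joint_positions'][5].round(2),'g',round(o['grip_width'],1))
E
python3 -c "
from go import *
go(560,335,240,-1.809)"
```

```text
shift cm [35.38  0.    2.37] turn 1.35 dist 355 | yaw -0.459 q6 -0.15 g 91.9
```

Call:
apply_moves([
  [[35.4,0,2.4],1.35,7],
  [[35.4,0,2.4],1.35,7],
  [[35.4,0,2.4],1.35,7],
  [[35.4,0,2.4],1.35,7],
  [[35.4,0,2.4],1.35,7],
])

```text
time: 0.72
tool_pos: [522.9, 350.2, 239.7]
tcp_rot: [-1.572, -0.001, -1.403]
contact_force: [0.6, 1.8, -0.2]
grip_width: 69.8
```

```bash
python3 -c "
from go import *
go(560,335,150,-1.809)"
```

```text
shift cm [2.12 8.97 3.42] turn 0.406 dist 98 | yaw -1.403 q6 0.3 g 69.8
```

Call:
apply_moves([
  [[2.1,0,3.4],0.2,6],
  [[2.1,0,3.4],0.41,6],
  [[2.1,5,3.4],0.41,6],
  [[2.1,9,3.4],0.41,6],
  [[2.1,9,3.4],0.41,6],
])

```text
time: 1.35
tool_pos: [557.8, 334.2, 145.9]
tcp_rot: [-1.578, -0.006, -1.813]
contact_force: [0.1, 0.7, 0.6]
grip_width: 59.7
```

```bash
python3 -c "
from go import *
go(560,335,16,-1.809)
im=vision.capture('top');crop(im,140,160,160,140,5,'g1.png')"
```

```text
shift cm [-0.22 12.98  0.29] turn -0.004 dist 130 | yaw -1.813 q6 0.66 g 59.7
```

View pics/g1.png

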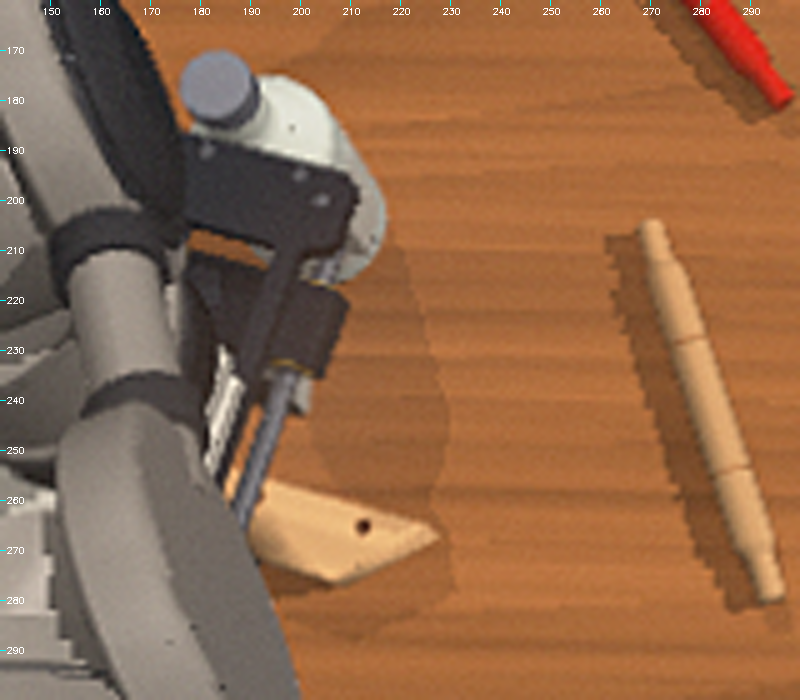

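The crop shows the gripper over block A (210,265), with its body end beside the bottle at about (205,195). By my numbers the clearance is about 13 mm, so I'll descend in stages and watch the force.

Call:
apply_moves([
  [[-0.2,4,0.3],0,6],
  [[-0.2,7,0.3],0,6],
  [[-0.2,9,0.3],0,6],
  [[-0.2,9,0.3],0,6],
])

```text
time: 1.9
tool_pos: [562.6, 336.1, 59.4]
tcp_rot: [-1.574, -0.003, -1.812]
contact_force: [0.4, -0.3, -0.4]
grip_width: 59.8
```

```bash
python3 -c "
from go import *
go(560,335,16,-1.809)
im=vision.capture('scene');crop(im,400,150,160,200,3,'g2.png')"
```

```text
shift cm [ 0.16  4.34 -0.22] turn -0.003 dist 43 | yaw -1.812 q6 0.66 g 59.8
```

View pics/g2.png

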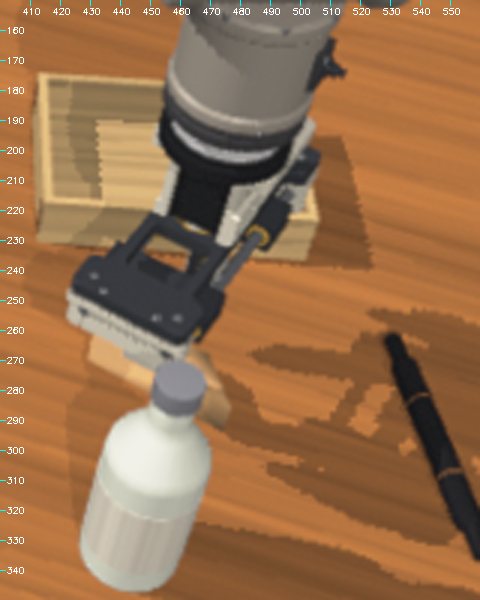

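Call:
apply_moves([
  [[0.1,2.5,-0.2],0,6],
  [[0.1,4.2,-0.2],0,6],
  [[0.1,4.2,-0.2],0,2.5],
  [[0.1,4.2,-0.2],0,2.5],
  [[0.1,4.2,-0.2],0,2.5],
])

```text
time: 2.58
tool_pos: [561.6, 336.1, 19.5]
tcp_rot: [-1.571, -0.001, -1.812]
contact_force: [0.5, 0.9, 0.1]
grip_width: 34.2
```

Call:
apply_moves([
  [[0,0,0],0,2.5],
  [[0,-5,0],0,2.5],
  [[0,-11,0],0,2.5],
  [[0,-12,0],0,2.5],
  [[0,-12,0],0,2.5],
])

```text
time: 3.2
tool_pos: [561.8, 336.3, 140.2]
tcp_rot: [-1.57, 0.0, -1.812]
contact_force: [0.3, -0.3, -1.0]
grip_width: 31.6
```

```bash
python3 -c "
from go import *
from ov import W
yaw=0.314-np.pi
p=W((378,295),0.314,[(0,42,0)])[0];print(p)
# block centre is +6mm toward block +x from tcp; block x dir in tool: tool x=(cos yaw,sin yaw); block yaw 1.332=tool+pi -> block centre is at -6 tool x
b=p-(-6)*np.array([np.cos(yaw),np.sin(yaw),0]);print(b)
go(b[0],b[1],140,yaw)
im=vision.capture('scene');cv2.imwrite('pics/g3.png',im[:,:,::-1])"
```

```text
[365.02764816 334.94644024   0.        ]
[359.32101384 333.09324712   0.        ]
shift cm [  5.15   0.   -19.58] turn 1.015 dist 202 | yaw -1.812 q6 0.66 g 31.6
```

View pics/g3.png

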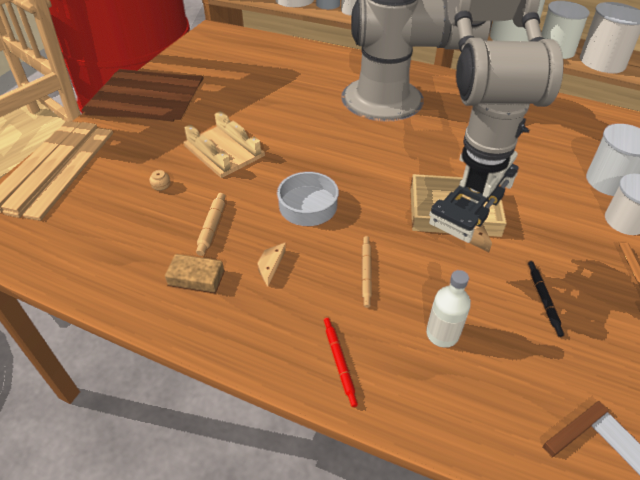

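Call:
apply_moves([
  [[5.1,0,-19.6],1.01,2.5],
  [[5.1,0,-19.6],1.01,2.5],
  [[5.1,0,-19.6],1.01,2.5],
  [[5.1,0,-19.6],1.01,2.5],
  [[5.1,0,-19.6],1.01,2.5],
])

```text
time: 3.88
tool_pos: [356.0, 332.7, 137.3]
tcp_rot: [-1.569, -0.006, -2.754]
contact_force: [0.0, 0.3, -0.7]
grip_width: 32.0
```

```bash
python3 -c "
from go import *
go(359.3,333.1,60,0.314-np.pi)"
```

```text
shift cm [-0.37  7.73  0.08] turn 0.073 dist 77 | yaw -2.754 q6 1.78 g 32.0
```

Call:
apply_moves([
  [[-0.4,4,0],0.07,2.5],
  [[-0.4,7.7,0],0.07,2.5],
  [[-0.4,7.7,0],0.07,2.5],
])

```text
time: 4.25
tool_pos: [356.6, 332.1, 56.9]
tcp_rot: [-1.566, -0.015, -2.824]
contact_force: [-0.7, 0.9, -0.7]
grip_width: 31.7
```

```bash
python3 -c "
from go import *
go(359.3,333.1,26.5,0.314-np.pi)
im=vision.capture('top');crop(im,140,280,150,130,5,'g4.png')"
```

```text
shift cm [-0.33  3.03 -0.02] turn 0.003 dist 30 | yaw -2.824 q6 1.85 g 31.7
```

View pics/g4.png

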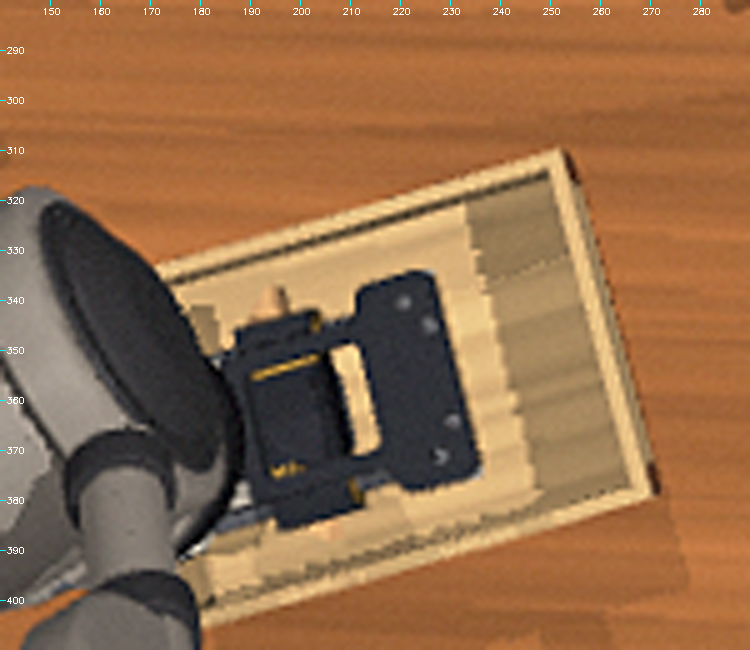

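Call:
apply_moves([
  [[-0.2,1.5,0],0,2.5],
  [[-0.3,3.0,0],0,2.5],
  [[-0.3,3.0,0],0,2.5],
  [[-0.3,3.0,0],0,2.5],
])

```text
time: 4.8
tool_pos: [360.7, 333.9, 28.9]
tcp_rot: [-1.568, -0.011, -2.824]
contact_force: [0.2, -0.5, -0.8]
grip_width: 31.7
```

Call:
apply_moves([
  [[0,0.3,0],0,2.5],
  [[0,0.3,0],0,2.5],
  [[0,0.3,0],0,4.3],
  [[0,0.3,0],0,4.3],
  [[0,0.3,0],0,4.3],
])

```text
time: 5.42
tool_pos: [360.7, 333.9, 25.9]
tcp_rot: [-1.568, -0.011, -2.824]
contact_force: [-0.2, -0.0, -0.1]
grip_width: 42.9
```

Call:
apply_moves([
  [[0,-3,0],0,4.3],
  [[0,-9,0],0,4.3],
  [[0,-15,0],0,6],
  [[0,-18,0],0,6],
  [[0,-18,0],0,6],
])

```text
time: 6.05
tool_pos: [363.4, 335.7, 208.4]
tcp_rot: [-1.569, -0.005, -2.824]
contact_force: [-0.2, 0.5, -0.6]
grip_width: 59.4
```

```bash
python3 -c "
from go import *
go(684,-7,150,-3.0526+np.pi)
go(684,-7,150,-3.0526)
print(bot.get_obs()['joint_positions'])"
```

```text
shift cm [-19.8    5.81  42.56] turn -2.913 dist 473 | yaw -2.824 q6 1.84 g 59.4
shift cm [-19.8    5.81  42.56] turn 0.228 dist 473 | yaw -2.824 q6 1.84 g 59.4
[ 5.90942144e-01  3.19691265e-01  1.65203565e+00 -2.11856874e-04
  1.17524200e+00  1.84454256e+00]
```

Call:
apply_moves([
  [[-19.8,5.8,42.6],0.23,6],
  [[-19.8,5.8,42.6],0.23,6],
  [[-19.8,5.8,42.6],0.23,6],
  [[-19.8,5.8,42.6],0.23,6],
  [[-19.8,5.8,42.6],0.23,6],
])

```text
time: 6.68
tool_pos: [575.2, 107.2, 167.0]
tcp_rot: [-1.568, -0.007, -3.054]
contact_force: [1.1, 0.7, 0.1]
grip_width: 59.7
```

```bash
python3 -c "
from go import *
go(684,-7,70,-3.0526)
im=vision.capture('top');cv2.imwrite('pics/g5.png',im[:,:,::-1])"
```

```text
shift cm [-9.92  9.66 12.29] turn -0.002 dist 185 | yaw -3.054 q6 1.54 g 59.7
```

View pics/g5.png

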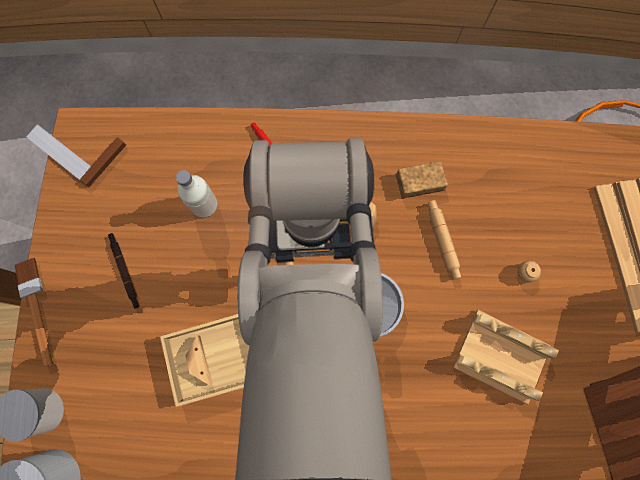

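Block A lies flat in the tray at about (195,360), and the bottle hasn't moved (200,195). Next is block B.

Call:
apply_moves([
  [[-5,0,6.2],0,6],
  [[-9.9,0,12.3],0,6],
  [[-9.9,4,12.3],0,6],
  [[-9.9,9.6,12.3],0,6],
  [[-9.9,9.6,12.3],0,6],
])

```text
time: 7.35
tool_pos: [683.7, -13.6, 63.1]
tcp_rot: [-1.568, -0.018, -3.059]
contact_force: [-0.3, 0.2, 1.1]
grip_width: 59.9
```

```bash
python3 -c "
from go import *
go(684,-7,18,-3.0526)"
```

```text
shift cm [-0.17  4.51 -0.67] turn -0.007 dist 46 | yaw -3.059 q6 1.36 g 59.9
```

Call:
apply_moves([
  [[-0.1,1,-0.6],0,6],
  [[-0.1,2,-0.6],0,6],
  [[-0.1,2,-0.6],0,6],
])

```text
time: 7.72
tool_pos: [683.7, -7.0, 43.4]
tcp_rot: [-1.568, -0.018, -3.058]
contact_force: [-0.2, 0.5, 0.4]
grip_width: 59.8
```

```bash
python3 -c "
from go import *
go(684,-7,18,-3.0526)"
```

```text
shift cm [-0.08  2.54 -0.01] turn -0.006 dist 25 | yaw -3.058 q6 1.37 g 59.8
```

Call:
apply_moves([
  [[0,1.5,0],0,6],
  [[0,2.5,0],0,6],
  [[0,2.5,0],0,2.5],
  [[0,2.5,0],0,2.5],
  [[0,2.5,0],0,2.5],
])

```text
time: 8.35
tool_pos: [683.6, -7.2, 18.9]
tcp_rot: [-1.568, -0.017, -3.059]
contact_force: [-0.1, 0.1, -0.2]
grip_width: 34.4
```

Call:
apply_moves([
  [[0,0,0],0,2.5],
  [[0,-4,0],0,2.5],
  [[0,-9,0],0,2.5],
  [[0,-11,0],0,2.5],
  [[0,-11,0],0,2.5],
])

```text
time: 8.98
tool_pos: [686.5, -6.8, 131.1]
tcp_rot: [-1.567, -0.013, -3.058]
contact_force: [0.3, 0.5, -1.0]
grip_width: 31.8
```

```bash
python3 -c "
from go import *
from ov import W
p=W((378,295),0.314,[(0,-42,0)])[0];print(p)
go(p[0],p[1],130,0.314-np.pi)"
```

```text
[390.97235184 255.05355976   0.        ]
shift cm [ 27.27   0.35 -28.55] turn -0.231 dist 395 | yaw -3.058 q6 1.37 g 31.8
```

Call:
apply_moves([
  [[27.3,0,-28.5],-0.23,2.5],
  [[27.3,0,-28.5],-0.23,2.5],
  [[27.3,0,-28.5],-0.23,2.5],
  [[27.3,0,-28.5],-0.23,2.5],
  [[27.3,0,-28.5],-0.23,2.5],
])

```text
time: 9.6
tool_pos: [449.2, 201.4, 131.2]
tcp_rot: [-1.57, -0.016, -2.829]
contact_force: [-0.4, 0.0, -0.7]
grip_width: 31.8
```

```bash
python3 -c "
from go import *
im=vision.capture('top');cv2.imwrite('pics/g6.png',im[:,:,::-1])
go(391,255,60,0.314-np.pi)"
```

```text
shift cm [ 3.21  7.17 -6.34] turn 0.002 dist 101 | yaw -2.826 q6 1.53 g 31.6
```

View pics/g6.png

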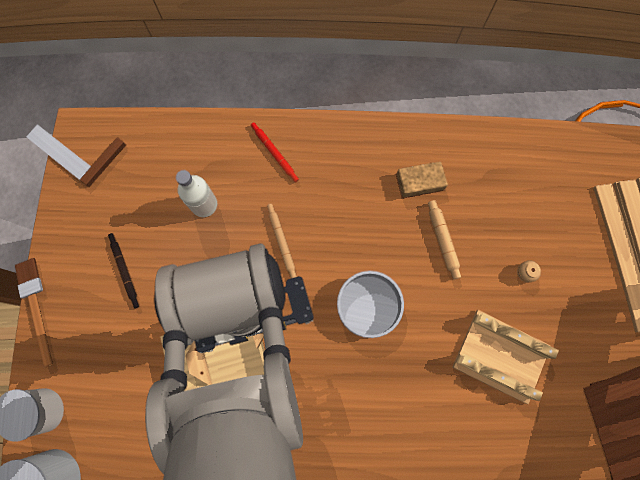

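Call:
apply_moves([
  [[3.2,0,-6.3],0,2.5],
  [[3.2,3,-6.3],0,2.5],
  [[3.2,7,-6.3],0,2.5],
  [[3.2,7,-6.3],0,2.5],
  [[3.2,7,-6.3],0,2.5],
])

```text
time: 10.28
tool_pos: [391.7, 254.6, 62.1]
tcp_rot: [-1.573, -0.022, -2.826]
contact_force: [-0.2, -0.9, -0.5]
grip_width: 31.7
```

```bash
python3 -c "
from go import *
im=vision.capture('scene');crop(im,380,130,150,120,5,'g7.png')
go(391,255,26,0.314-np.pi)"
```

```text
shift cm [ 0.03  3.66 -0.05] turn 0.001 dist 37 | yaw -2.826 q6 1.66 g 32.0
```

View pics/g7.png

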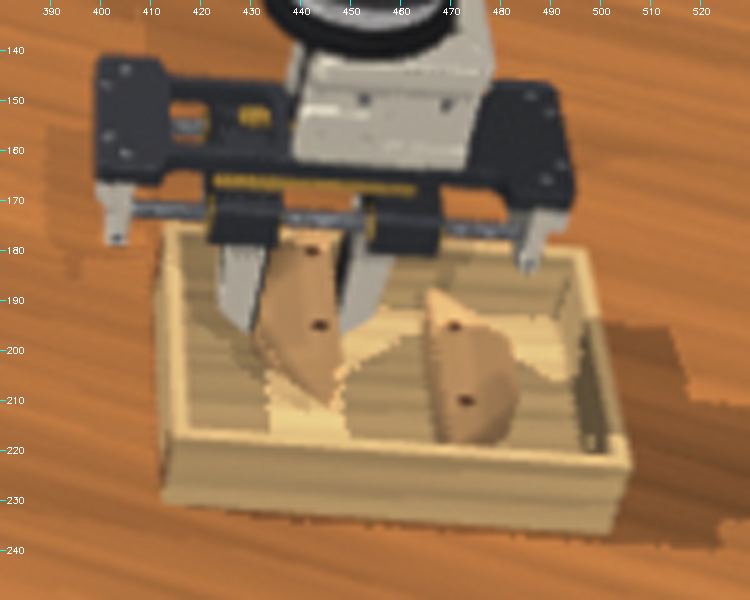

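Call:
apply_moves([
  [[0,2,0],0,2.5],
  [[0,3.6,0],0,2.5],
  [[0,3.7,0],0,2.5],
  [[0,3.7,0],0,2.5],
])

```text
time: 10.82
tool_pos: [392.2, 254.7, 26.6]
tcp_rot: [-1.573, -0.019, -2.827]
contact_force: [0.4, -1.3, -0.4]
grip_width: 31.7
```

Call:
apply_moves([
  [[0,0.1,0],0,2.5],
  [[0,0.1,0],0,4.3],
  [[0,0.1,0],0,4.3],
  [[0,0.1,0],0,4.3],
  [[0,0,0],0,4.3],
])

```text
time: 11.45
tool_pos: [392.1, 254.7, 26.6]
tcp_rot: [-1.573, -0.019, -2.827]
contact_force: [-0.6, -0.4, 0.3]
grip_width: 42.9
```

Call:
apply_moves([
  [[0,-3,0],0,4.3],
  [[0,-9,0],0,4.3],
  [[0,-12,0],0,6],
  [[0,-12,0],0,6],
  [[0,-12,0],0,6],
])

```text
time: 12.08
tool_pos: [393.8, 254.9, 145.8]
tcp_rot: [-1.573, -0.02, -2.827]
contact_force: [-0.2, -0.2, -0.5]
grip_width: 59.6
```

```bash
python3 -c "
from go import *
im=vision.capture('top');crop(im,140,190,170,220,3,'g8.png')
d=np.radians(-159.2)
# slim: jaw perp to axis: yaw=axis
go(624,176.7,110,d); go(624,176.7,110,d+np.pi);print(bot.get_obs()['joint_positions'][[0,5]])"
```

```text
shift cm [-19.56   3.09  14.57] turn -0.048 dist 246 | yaw -2.827 q6 1.66 g 60.0
shift cm [-19.56   3.09  14.57] turn 3.093 dist 246 | yaw -2.827 q6 1.66 g 60.0
[0.40810243 1.66140854]
```

View pics/g8.png

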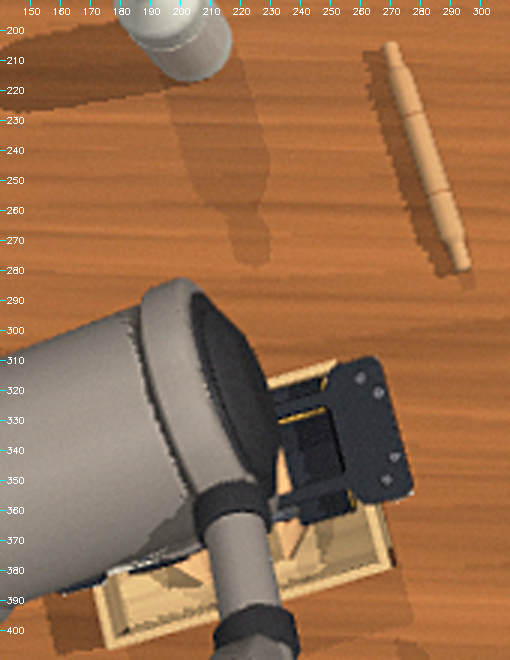

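Call:
apply_moves([
  [[-6,0,4.5],-0.05,6],
  [[-12,0,9],-0.05,6],
  [[-19.6,1,14.6],-0.05,6],
  [[-19.6,3,14.6],-0.05,6],
  [[-19.6,3,14.6],-0.05,6],
])

```text
time: 12.75
tool_pos: [624.9, 173.8, 104.4]
tcp_rot: [-1.575, -0.03, -2.78]
contact_force: [-1.3, 0.3, -0.5]
grip_width: 60.1
```

```bash
python3 -c "
from go import *
im=vision.capture('top');crop(im,150,290,130,120,5,'g9.png')
go(624,176.7,60,np.radians(-159.2))"
```

```text
shift cm [-0.21  4.64 -0.11] turn -0.0 dist 46 | yaw -2.779 q6 1.36 g 60.2
```

View pics/g9.png

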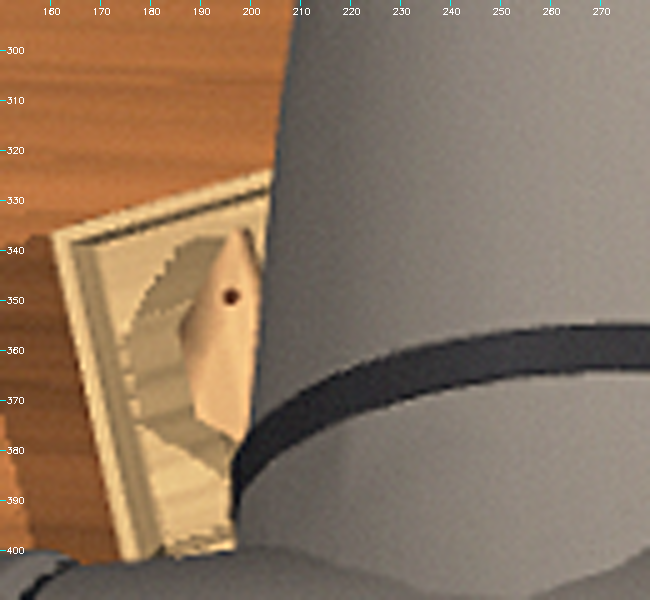

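Call:
apply_moves([
  [[-0.2,2,-0.1],0,4.5],
  [[-0.2,3,-0.1],0,4.5],
  [[-0.2,4.6,-0.1],0,4.5],
  [[-0.2,4.6,-0.1],0,4.5],
  [[-0.2,4.6,-0.1],0,4.5],
])

```text
time: 13.42
tool_pos: [624.2, 176.7, 61.0]
tcp_rot: [-1.575, -0.027, -2.779]
contact_force: [-0.5, -0.7, -0.1]
grip_width: 45.3
```

```bash
python3 -c "
from go import *
print(bot.get_obs()['tcp_rot'])
im=vision.capture('scene');crop(im,310,200,110,120,6,'g10.png')
go(624,176.7,17,np.radians(-159.2))"
```

```text
[-1.57539942 -0.02715352 -2.77862423]
shift cm [-0.08  4.42  0.01] turn -0.0 dist 44 | yaw -2.779 q6 1.37 g 45.2
```

View pics/g10.png

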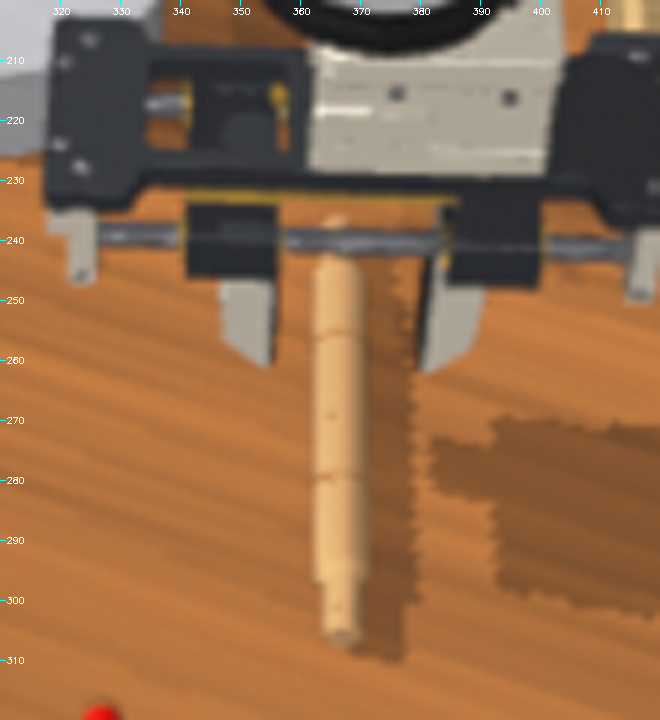

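The pale slim spindle (340,265 in this crop) sits between the open fingers, well clear of the red look-alike. Descending and closing.

Call:
apply_moves([
  [[-0.1,2.5,0],0,4.5],
  [[-0.1,4.4,0],0,4.5],
  [[-0.1,4.4,0],0,4.5],
  [[-0.1,4.4,0],0,1],
  [[-0.1,4.4,0],0,1],
])

```text
time: 14.1
tool_pos: [624.4, 176.9, 17.9]
tcp_rot: [-1.575, -0.026, -2.779]
contact_force: [1.0, -0.8, -0.4]
grip_width: 29.6
```

Call:
apply_moves([
  [[0,0,0],0,1],
  [[0,0,0],0,1],
  [[0,0,0],0,1],
  [[0,-4,0],0,1],
  [[0,-6,0],0,1],
])

```text
time: 14.72
tool_pos: [626.7, 177.3, 79.6]
tcp_rot: [-1.575, -0.024, -2.779]
contact_force: [0.3, -0.7, -0.1]
grip_width: 16.9
```

```bash
python3 -c "
from go import *
from ov import W
im=vision.capture('scene');crop(im,310,170,110,140,5,'g11.png')
p=W((392.2,-286.4),-0.443,[(0,-40,0),(0,40,0)]);print(p)
go(p[0,0],p[0,1],180,-0.443-np.pi)"
```

```text
[[ 375.05392803 -322.53879101    0.        ]
 [ 409.34607197 -250.26120899    0.        ]]
shift cm [41.57 -9.07 37.74] turn 0.806 dist 569 | yaw -2.779 q6 1.37 g 17.1
```

View pics/g11.png

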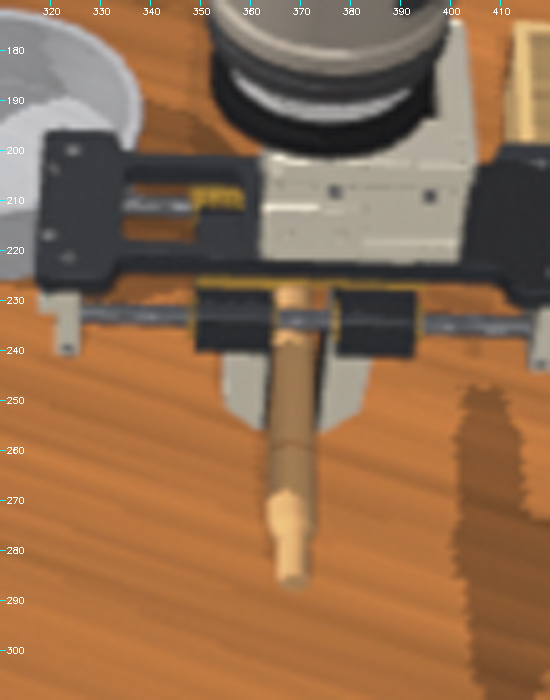

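Call:
apply_moves([
  [[6,-8,5],0,1],
  [[12,-9,10],0.18,1],
  [[18,-9,16],0.36,1],
  [[22,-9,20],0.5,1],
  [[22,-9,20],0.5,1],
])

```text
time: 15.4
tool_pos: [498.3, -79.0, 174.5]
tcp_rot: [-1.564, -0.019, 3.003]
contact_force: [0.7, -0.8, 0.1]
grip_width: 16.9
```

```bash
python3 -c "
from go import *
go(375.05,-322.5,150,-0.443-np.pi)"
```

```text
shift cm [ 8.8   2.8  25.79] turn 0.305 dist 274 | yaw 3.003 q6 1.41 g 16.9
```

Call:
apply_moves([
  [[2,0,6],0.1,1],
  [[4,0,12],0.2,1],
  [[7,0,19],0.3,1],
  [[8.8,1,25.8],0.3,1],
  [[8.8,2,25.8],0.3,1],
])

```text
time: 16.02
tool_pos: [373.7, -325.4, 157.7]
tcp_rot: [-1.557, -0.016, 2.7]
contact_force: [0.6, -0.3, -0.3]
grip_width: 17.6
```

Call:
apply_moves([
  [[0,0,0],0,1],
  [[0,0,0],0,1],
])

```text
time: 16.27
tool_pos: [373.8, -324.8, 157.5]
tcp_rot: [-1.558, -0.016, 2.7]
contact_force: [0.4, 0.3, 0.1]
grip_width: 17.2
```

```bash
python3 -c "
from go import *
go(375.05,-322.5,110,-0.443-np.pi)
print(bot.get_obs()['tcp_rot'])
im=vision.capture('top');crop(im,400,250,200,170,4,'g12.png')
im=vision.capture('scene');crop(im,130,60,160,140,5,'g13.png')"
```

```text
shift cm [-0.09  4.75 -0.32] turn 0.001 dist 48 | yaw 2.7 q6 1.16 g 17.2
[-1.55799937 -0.01602052  2.69979596]
```

View pics/g12.png

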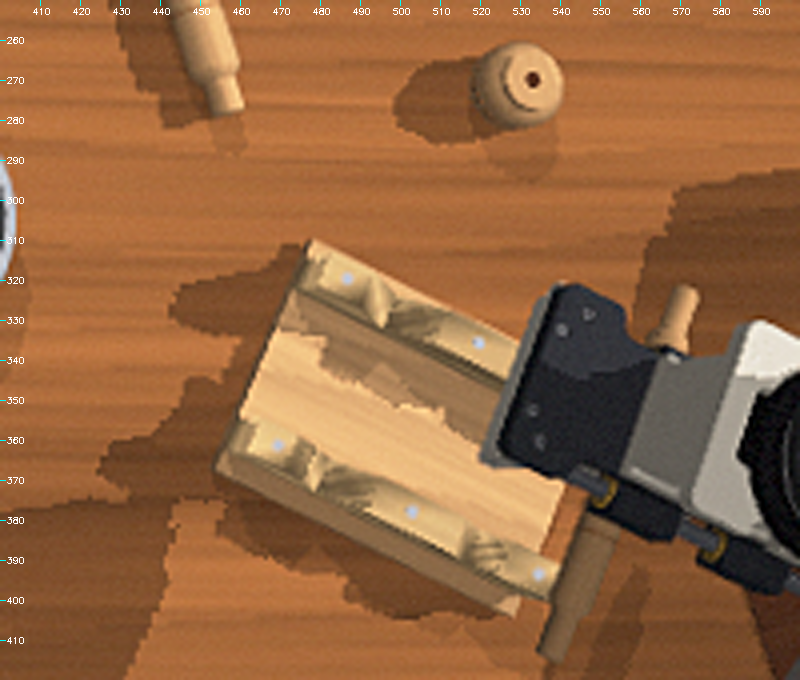

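View pics/g13.png

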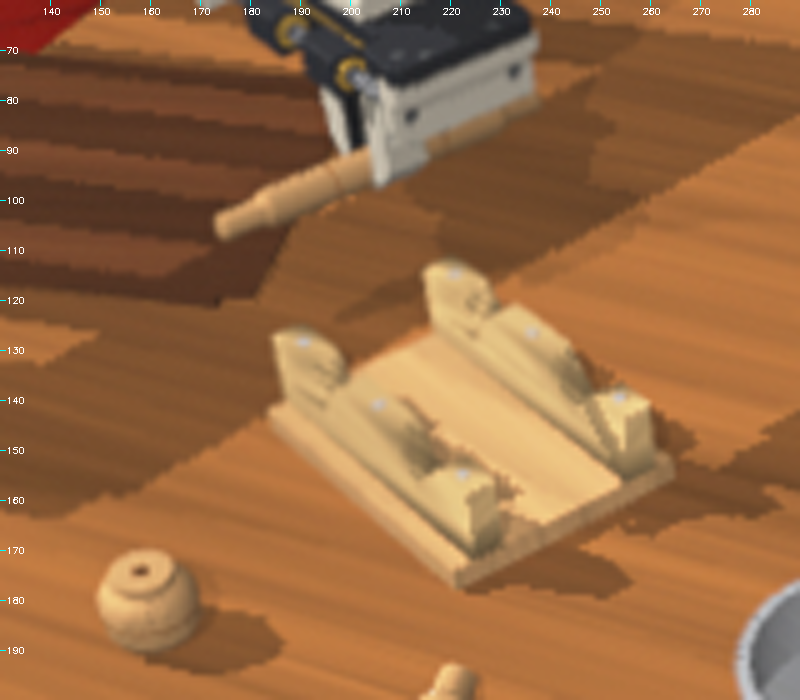

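```bash
python3 -c "
from ov import *
o=bot.get_obs();print(o['tool_pos'])
P=W((374.2,-324.8),2.70,[(88,0,149),(-88,0,149)]);print(P)
print('top',proj('top',P),'scene',proj('scene',P))
a=tri((572.3,321.5),(173.5,106));b=tri((538,414.5),(238,79));print(a,b)
print(onz('top',[(572.3,321.5),(538,414.5)],149))
im=vision.capture('top');crop(im,530,310,60,115,5,'g14.png')
"
```

```text
[ 374.32366273 -324.48410017  157.94510547]
[[ 294.6416515  -287.19057054  149.        ]
 [ 453.7583485  -362.40942946  149.        ]]
top [[536.92382653 413.82344973]
 [570.9777908  321.46278094]] scene [[235.47277337  78.39147289]
 [172.60660717 105.19962455]]
(array([ 453.03639633, -363.40651841,  147.35702989]), np.float64(4.599677494568007)) (array([ 292.38729173, -285.59789335,  148.02361963]), np.float64(7.512453800330006))
[[ 453.69898102 -364.9826557   149.        ]
 [ 293.47291765 -289.09874242  149.        ]]
```

View pics/g14.png

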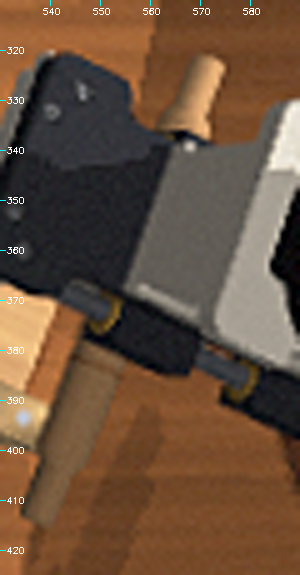

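```bash
python3 -c "
from go import *
go(375,-321,62,-0.443-np.pi)"
```

```text
shift cm [-0.05  9.6  -0.47] turn 0.003 dist 96 | yaw 2.702 q6 1.16 g 17.1
```

Call:
apply_moves([
  [[0,3,-0.5],0,1],
  [[0,6,-0.5],0,1],
  [[0,8.5,-0.5],0,1],
  [[0,8.5,-0.5],0,1],
])

```text
time: 16.92
tool_pos: [374.7, -318.9, 71.9]
tcp_rot: [-1.559, -0.018, 2.703]
contact_force: [-0.2, 0.4, 0.2]
grip_width: 17.4
```

```bash
python3 -c "
from go import *
go(375,-321,61,-0.443-np.pi)
im=vision.capture('scene');crop(im,150,60,130,120,6,'g15.png')"
```

```text
shift cm [-0.14  1.09  0.16] turn 0.004 dist 11 | yaw 2.703 q6 1.18 g 17.4
```

View pics/g15.png

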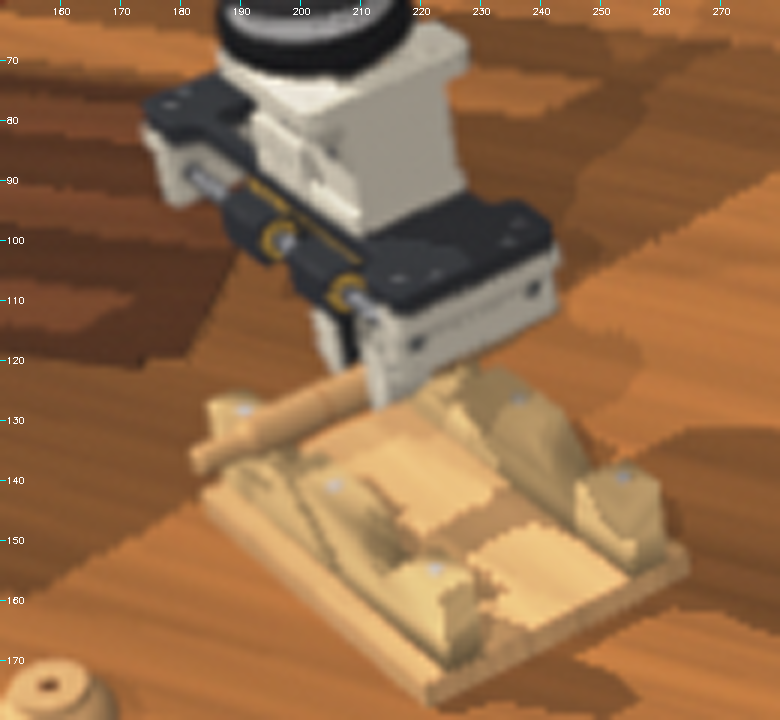

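Call:
apply_moves([
  [[-0.1,0.6,0.1],0,1],
  [[-0.1,1.1,0.1],0,1],
  [[-0.1,1.1,0.1],0,1],
])

```text
time: 17.35
tool_pos: [375.5, -321.1, 62.1]
tcp_rot: [-1.558, -0.016, 2.703]
contact_force: [-0.7, -0.3, -1.0]
grip_width: 17.0
```

```bash
python3 -c "
from go import *
go(375,-321,61,-0.443-np.pi)
im=vision.capture('scene');crop(im,170,90,110,90,7,'g16.png')"
```

```text
shift cm [0.04 0.11 0.01] turn 0.004 dist 1 | yaw 2.703 q6 1.18 g 17.0
```

View pics/g16.png

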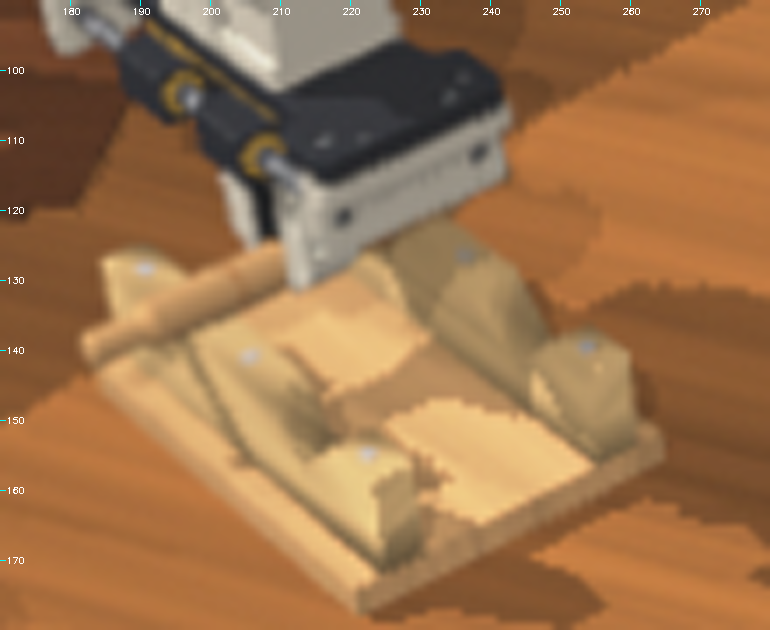

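Call:
apply_moves([
  [[0,0.2,0],0,1],
  [[0,0.3,0],0,1],
  [[0,0.3,0],0,1],
])

```text
time: 17.77
tool_pos: [375.5, -322.3, 60.2]
tcp_rot: [-1.556, -0.014, 2.703]
contact_force: [-3.0, -1.9, 7.2]
grip_width: 17.2
```

Contact force is 7 N upwards, so it's seated. Releasing.

Call:
apply_moves([
  [[0,0,0],0,3.2],
  [[0,0,0],0,3.2],
  [[0,0,0],0,3.2],
  [[0,-3,0],0,3.2],
  [[0,-6,0],0,3.2],
])

```text
time: 18.4
tool_pos: [376.5, -321.5, 120.5]
tcp_rot: [-1.557, -0.015, 2.703]
contact_force: [0.1, -1.2, -0.4]
grip_width: 31.9
```

Call:
apply_moves([
  [[0,-5,0],0,6],
  [[0,-7,-6],0,6],
  [[0,-7,-12],0,6],
  [[0,-7,-18],0,6],
  [[0,-7,-18],0,6],
])

```text
time: 19.02
tool_pos: [455.2, -154.5, 187.8]
tcp_rot: [-1.557, -0.016, 2.709]
contact_force: [-1.3, -1.0, -0.0]
grip_width: 59.9
```

```bash
python3 -c "
from ov import *
from go import *
im=vision.capture('top');crop(im,430,190,150,220,3,'g17.png')
im=vision.capture('scene');crop(im,150,60,130,130,4,'g18.png')
P=W((392.2,-285.4),-0.443,[(88,-40,51),(-88,-40,51)]);print(proj('top',P),proj('scene',P))
d=np.radians(-164.1)
go(638.3,-171.5,130,d); go(638.3,-172,130,d+np.pi)"
```

```text
[[543.43060045 324.68194995]
 [511.59477812 407.10016363]] [[181.184344   140.3888829 ]
 [240.55193466 112.91534262]]
shift cm [-17.34   5.41  -6.62] turn -0.714 dist 193 | yaw 2.705 q6 1.53 g 60.0
shift cm [-17.37   5.41  -6.57] turn 2.427 dist 193 | yaw 2.705 q6 1.53 g 60.0
```

View pics/g17.png

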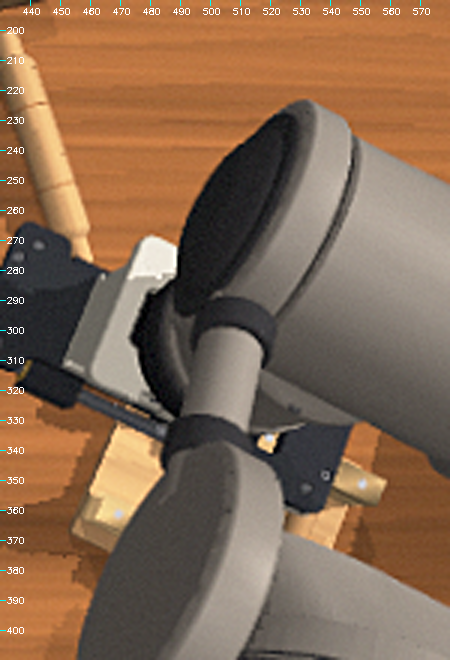

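View pics/g18.png

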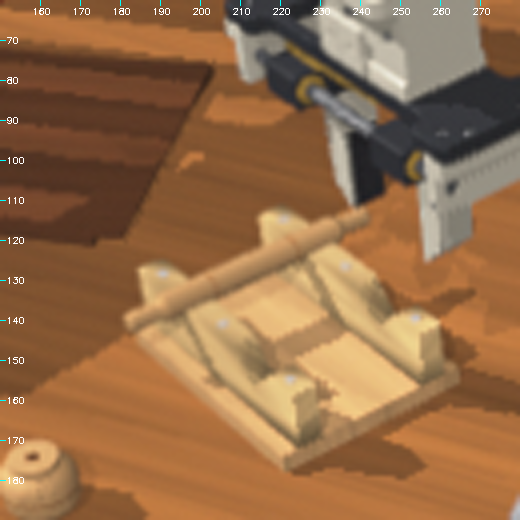

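Call:
apply_moves([
  [[-5,0,-2],-0.17,6],
  [[-10,0,-4],-0.34,6],
  [[-17.3,2,-6.6],-0.51,6],
  [[-17.3,5.4,-6.6],-0.71,6],
  [[-17.3,5.4,-6.6],-0.71,6],
])

```text
time: 19.75
tool_pos: [635.8, -172.8, 125.7]
tcp_rot: [-1.575, -0.028, -2.87]
contact_force: [-0.6, -0.4, 0.3]
grip_width: 60.1
```

Call:
apply_moves([
  [[0,0,0],0,6],
  [[0,0,0],0,6],
])

```text
time: 20.0
tool_pos: [635.4, -173.8, 127.3]
tcp_rot: [-1.573, -0.027, -2.874]
contact_force: [1.0, -0.1, -0.1]
grip_width: 60.0
```

```bash
python3 -c "
from ov import *
from go import *
go(638.3,-171.5,50,np.radians(-164.1));print(bot.get_obs()['tcp_rot'])"
```

```text
shift cm [-0.55  7.72 -0.12] turn -0.009 dist 77 | yaw -2.874 q6 0.93 g 60.0
[-1.57338334 -0.02693325 -2.87355781]
```

Call:
apply_moves([
  [[-0.5,4,-0.1],-0.01,6],
  [[-0.5,7.7,-0.1],-0.01,6],
  [[-0.5,7.7,-0.1],-0.01,6],
  [[-0.5,7.7,-0.1],-0.01,6],
])

```text
time: 20.5
tool_pos: [639.0, -172.4, 52.7]
tcp_rot: [-1.571, -0.024, -2.864]
contact_force: [-0.5, -0.4, 0.6]
grip_width: 60.2
```

```bash
python3 -c "
from ov import *
from go import *
go(638.3,-171.5,19,np.radians(-164.1))
im=vision.capture('scene');crop(im,150,160,130,140,5,'g19.png')"
```

```text
shift cm [-0.04  3.37 -0.11] turn -0.0 dist 34 | yaw -2.864 q6 0.93 g 60.2
```

View pics/g19.png

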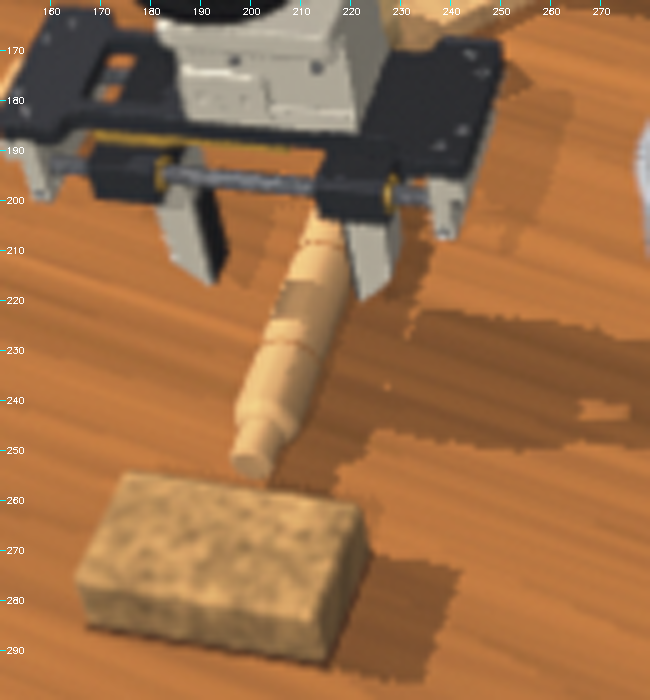

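Call:
apply_moves([
  [[0,1.7,-0.1],0,6],
  [[0,3.4,-0.1],0,6],
  [[0,3.4,-0.1],0,6],
  [[0,3.4,-0.1],0,2],
  [[0,3.4,-0.1],0,2],
])

```text
time: 21.18
tool_pos: [638.5, -171.9, 19.4]
tcp_rot: [-1.571, -0.023, -2.864]
contact_force: [-0.5, -0.1, 0.4]
grip_width: 44.5
```

Call:
apply_moves([
  [[0,0,0],0,2],
  [[0,0,0],0,2],
  [[0,0,0],0,2],
  [[0,-4,0],0,2],
  [[0,-6,0],0,2],
])

```text
time: 21.8
tool_pos: [640.5, -171.7, 81.1]
tcp_rot: [-1.569, -0.021, -2.864]
contact_force: [-0.1, 0.2, -1.3]
grip_width: 27.3
```

```bash
python3 -c "
from ov import *
from go import *
p=W((392.2,-285.0),-0.443,[(0,40,0)])[0];print(p)
go(p[0],p[1],150,-0.443-np.pi)
im=vision.capture('scene');crop(im,150,130,130,160,4,'g20.png')"
```

```text
[ 409.34607197 -248.86120899    0.        ]
shift cm [24.48 -6.37  1.11] turn 0.72 dist 253 | yaw -2.864 q6 0.93 g 27.3
```

View pics/g20.png

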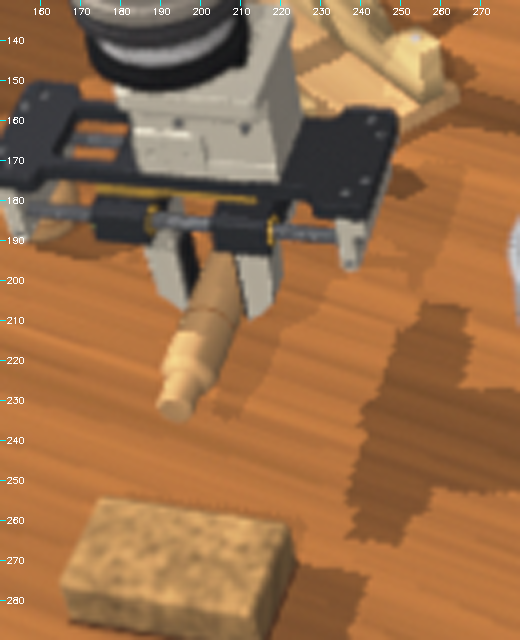

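Stout spindle held (27.3 mm). Carrying it to the rack.

Call:
apply_moves([
  [[3,-6,0.2],0.1,2],
  [[9,-6.4,0.5],0.25,2],
  [[15,-6.4,0.8],0.42,2],
  [[20,-6.4,1],0.58,2],
  [[24.5,-6.4,1.1],0.72,2],
])

```text
time: 22.48
tool_pos: [408.1, -249.4, 151.8]
tcp_rot: [-1.556, -0.012, 2.694]
contact_force: [-0.0, -0.7, -1.0]
grip_width: 27.4
```

Call:
apply_moves([
  [[0,0,0],0,2],
  [[0,0,0],0,2],
])

```text
time: 22.72
tool_pos: [408.3, -249.5, 151.7]
tcp_rot: [-1.556, -0.011, 2.694]
contact_force: [-0.2, -0.9, -1.0]
grip_width: 27.1
```

```bash
python3 -c "
from go import *
go(409.3,-248.9,75,-0.443-np.pi);o=bot.get_obs();print(o['tcp_rot'],o['tool_pos'])"
```

```text
shift cm [-0.15  7.67 -0.21] turn -0.004 dist 77 | yaw 2.694 q6 1.33 g 27.1
[-1.55603357 -0.01113362  2.69410858] [ 408.34217269 -249.47659776  151.72953362]
```

Call:
apply_moves([
  [[-0.1,4,-0.2],0,2],
  [[-0.1,7.6,-0.2],0,2],
  [[-0.1,8.5,-0.2],0,2],
  [[-0.1,8.5,-0.2],0,2],
  [[-0.1,8.5,-0.2],0,2],
])

```text
time: 23.35
tool_pos: [409.7, -249.4, 67.8]
tcp_rot: [-1.555, -0.009, 2.695]
contact_force: [0.3, -0.1, -0.7]
grip_width: 27.2
```

```bash
python3 -c "
from go import *
go(409.3,-248.9,57,-0.443-np.pi)
im=vision.capture('scene');crop(im,170,80,120,100,6,'g21.png')"
```

```text
shift cm [ 0.05  1.08 -0.04] turn -0.004 dist 11 | yaw 2.695 q6 1.34 g 27.2
```

View pics/g21.png

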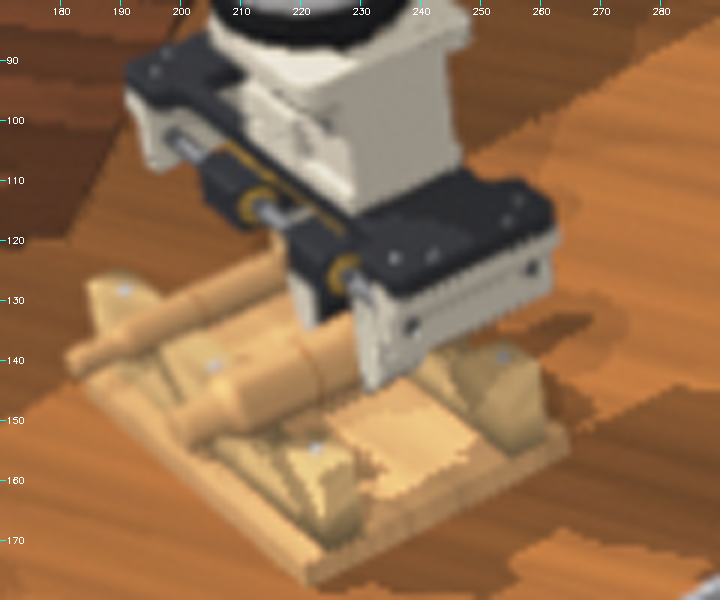

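Call:
apply_moves([
  [[0,0.6,0],0,2],
  [[0,1.1,0],0,2],
  [[0,1.2,0],0,2],
  [[0,1.2,0],0,2],
])

```text
time: 23.9
tool_pos: [409.4, -249.7, 55.9]
tcp_rot: [-1.555, -0.009, 2.695]
contact_force: [-1.4, -1.4, 0.6]
grip_width: 27.2
```

Call:
apply_moves([
  [[0,0.1,0],0,2],
  [[0,0.15,0],0,2],
  [[0,0.15,0],0,2],
])

```text
time: 24.28
tool_pos: [409.4, -250.2, 55.4]
tcp_rot: [-1.554, -0.008, 2.695]
contact_force: [-3.6, -1.1, 10.6]
grip_width: 27.2
```

Call:
apply_moves([
  [[0,0,0],0,4.3],
  [[0,0,0],0,4.3],
  [[0,0,0],0,4.3],
  [[0,-3,0],0,4.3],
  [[0,-8,0],0,4.3],
])

```text
time: 24.9
tool_pos: [409.6, -248.4, 134.8]
tcp_rot: [-1.556, -0.012, 2.694]
contact_force: [-0.0, -1.1, 0.5]
grip_width: 42.6
```

```bash
python3 -c "
from go import *
im=vision.capture('scene');crop(im,140,80,140,110,5,'g22.png')
go(571.7,-356,110,2.695)
go(571.7,-356,110,-0.6-np.pi)
print(bot.get_obs()['joint_positions'][[0,5]])"
```

```text
shift cm [-18.89   3.22   2.57] turn -0.0 dist 193 | yaw 2.695 q6 1.34 g 42.9
shift cm [-18.89   3.22   2.57] turn 0.153 dist 193 | yaw 2.695 q6 1.34 g 42.9
[-0.69357917  1.33577013]
```

View pics/g22.png

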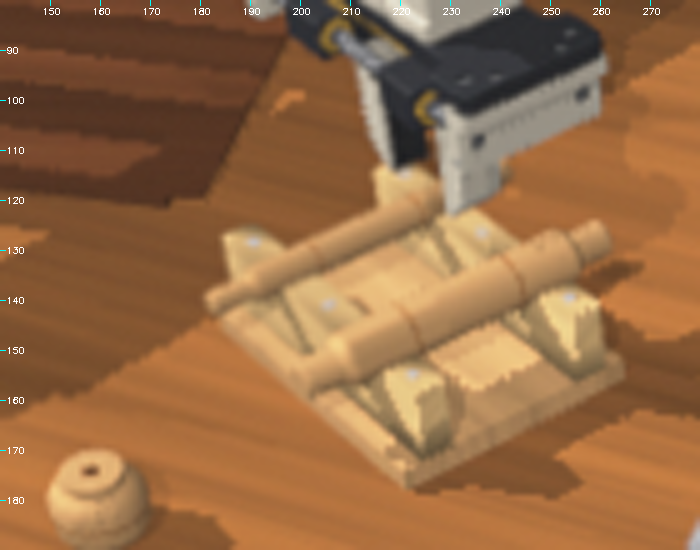

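Both spindles rest in their notches. Next is the bun foot.

Call:
apply_moves([
  [[-5,-1,0.6],0,7.5],
  [[-10,-1,1.3],0,7.5],
  [[-15,0,2],0,7.5],
  [[-18.9,3.2,2.6],0,7.5],
  [[-18.9,3.2,2.6],0,7.5],
])

```text
time: 25.58
tool_pos: [571.3, -356.0, 104.5]
tcp_rot: [-1.554, -0.008, 2.695]
contact_force: [-0.1, 0.9, 0.0]
grip_width: 74.8
```

Call:
apply_moves([
  [[0,0,0],0,7.5],
  [[0,2,0],0,7.5],
  [[0,4,0],0,7.5],
  [[0,4,0],0,7.5],
])

```text
time: 26.08
tool_pos: [569.7, -355.7, 64.6]
tcp_rot: [-1.555, -0.009, 2.695]
contact_force: [-0.5, 0.4, 0.4]
grip_width: 75.1
```

```bash
python3 -c "
from go import *
print(bot.get_obs()['tcp_rot'])
im=vision.capture('scene');crop(im,90,90,140,130,5,'g23.png')
im=vision.capture('top');crop(im,470,220,120,100,6,'g24.png')
go(571.7,-356,19,2.695)"
```

```text
[-1.55476133 -0.00913679  2.6946862 ]
shift cm [-0.06  4.73 -0.17] turn -0.0 dist 47 | yaw 2.695 q6 1.36 g 74.6
```

View pics/g23.png

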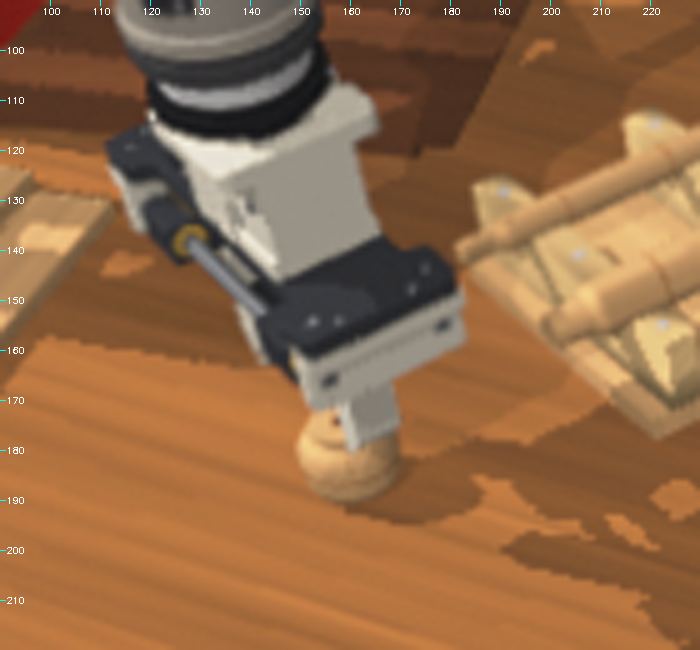

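View pics/g24.png

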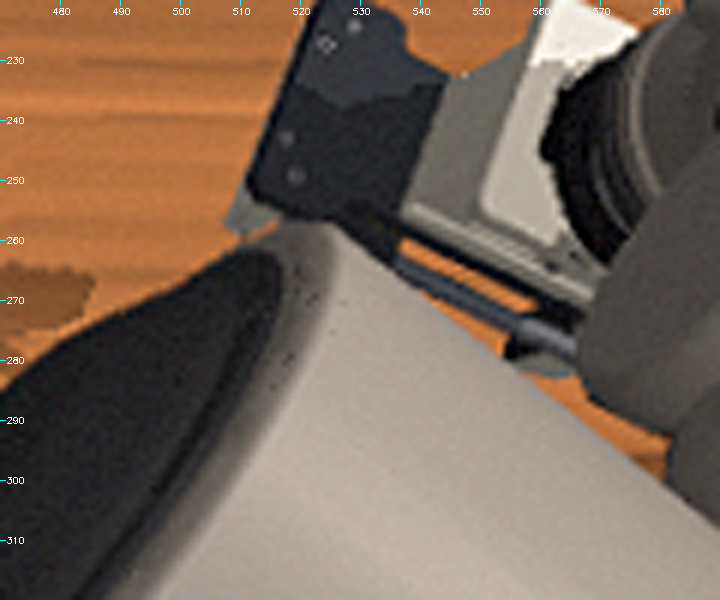

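```bash
python3 -c "
from h import *
print(proj('scene',[(571.7,-356,19),(571.7,-356,38),(586,-322,51),(555.5,-389.5,51)]))
print(tri((530.8,271.0),(160,180.5)), tri((533,269.6),(158.5,172.8)))
im=cv2.imread('pics/top0.png')[:,:,::-1];crop(im,510,250,40,40,15,'f0.png',5)
im=cv2.imread('pics/scene0.png')[:,:,::-1];crop(im,140,160,40,40,15,'f1.png',5)"
```

```text
[[156.7570971  179.87898014]
 [154.98565519 173.57843796]
 [162.34662715 176.68018355]
 [146.11739097 161.52449902]]
(array([ 568.89957197, -353.5186457 ,   17.62115065]), np.float64(7.53108784300352)) (array([ 568.37605156, -349.62974384,   40.60686373]), np.float64(3.125500712385377))
```

View pics/f0.png

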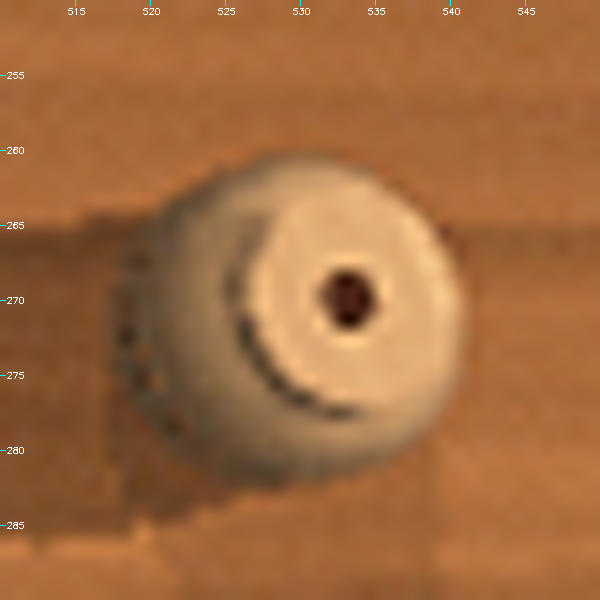

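View pics/f1.png

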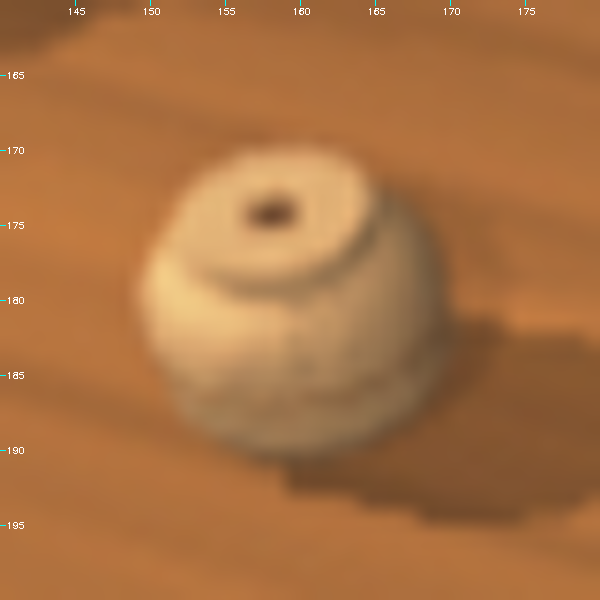

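```bash
python3 -c "
from go import *
print(onz('top',[(533.1,269.8)],38),onz('top',[(529.5,271.2)],18),onz('scene',[(158,174)],38),onz('scene',[(159.3,180)],18))
go(571,-354,19,2.695)"
```

```text
[[ 569.09390034 -352.77085701   38.        ]] [[ 569.81494823 -354.36226312   18.        ]] [[ 570.21099975 -348.57838816   38.        ]] [[ 568.82250791 -351.07639734   18.        ]]
shift cm [ 0.09  4.73 -0.32] turn -0.0 dist 47 | yaw 2.695 q6 1.36 g 74.6
```

```bash
python3 -c "
from go import *
go(569.5,-351.5,19,2.695)"
```

```text
shift cm [ 0.33  4.73 -0.48] turn -0.0 dist 48 | yaw 2.695 q6 1.36 g 74.6
```

Call:
apply_moves([
  [[0.3,0,-0.5],0,7.5],
  [[0.3,2,-0.5],0,7.5],
  [[0.3,4,-0.5],0,7.5],
  [[0.3,4.7,-0.5],0,7.5],
  [[0.3,4.7,-0.5],0,7.5],
])

```text
time: 26.8
tool_pos: [569.6, -351.2, 18.7]
tcp_rot: [-1.554, -0.007, 2.695]
contact_force: [-0.3, -0.3, -0.3]
grip_width: 75.1
```

Call:
apply_moves([
  [[0,0,0],0,4],
  [[0,0,0],0,4],
  [[0,0,0],0,4],
  [[0,0,0],0,4],
  [[0,0,0],0,4],
])

```text
time: 27.42
tool_pos: [569.8, -351.4, 19.1]
tcp_rot: [-1.554, -0.006, 2.695]
contact_force: [-0.7, -0.5, 2.9]
grip_width: 45.0
```

Call:
apply_moves([
  [[0,-3,0],0,4],
  [[0,-8,0],0,4],
  [[0,-10,0],0,4],
  [[0,-10,0],0,4],
])

```text
time: 27.92
tool_pos: [571.8, -350.7, 120.9]
tcp_rot: [-1.553, -0.002, 2.695]
contact_force: [-1.1, -0.4, -1.0]
grip_width: 45.0
```

```bash
python3 -c "
from go import *
im=vision.capture('scene');crop(im,90,60,140,130,5,'g25.png')
go(492,-8,140,2.695)
go(492,-8,140,-2.827)"
```

```text
shift cm [ 21.92  -2.44 -27.4 ] turn -0.0 dist 352 | yaw 2.695 q6 1.37 g 44.7
shift cm [ 21.92  -2.44 -27.4 ] turn -0.761 dist 352 | yaw 2.695 q6 1.37 g 44.7
```

View pics/g25.png

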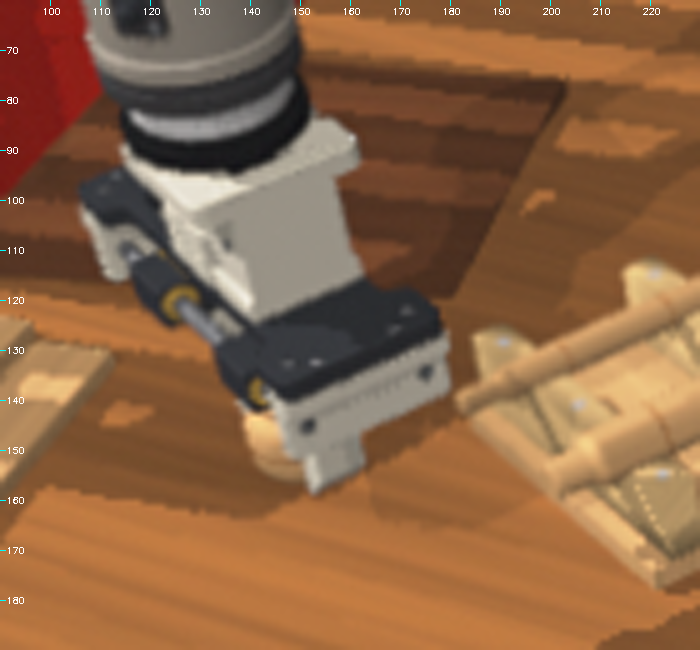

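Call:
apply_moves([
  [[4,-2.4,-5],0,4],
  [[8,-2.4,-10],0,4],
  [[12,-2.4,-15],0,4],
  [[16,-2.4,-20],0,4],
  [[20,-2.4,-25],0,4],
])

```text
time: 28.6
tool_pos: [499.9, -47.3, 138.4]
tcp_rot: [-1.554, -0.009, 2.694]
contact_force: [1.4, -0.3, -1.0]
grip_width: 45.2
```

```bash
python3 -c "
from go import *
go(492,-8,90,2.695)"
```

```text
shift cm [ 2.37  4.8  -3.29] turn -0.001 dist 63 | yaw 2.694 q6 1.79 g 45.2
```

Call:
apply_moves([
  [[2.4,0,-3.3],0,4],
  [[2.4,2,-3.3],0,4],
  [[2.4,4.8,-3.3],0,4],
  [[2.4,4.8,-3.3],0,4],
  [[2.4,4.8,-3.3],0,4],
])

```text
time: 29.22
tool_pos: [491.7, -7.9, 89.9]
tcp_rot: [-1.553, -0.01, 2.694]
contact_force: [0.3, 0.1, -0.7]
grip_width: 45.0
```

```bash
python3 -c "
from go import *
im=vision.capture('scene');crop(im,250,110,120,120,5,'g26.png')
go(492,-8,24,2.695);print(bot.get_obs()['tcp_rot'])"
```

```text
shift cm [-0.05  6.64 -0.11] turn -0.001 dist 66 | yaw 2.694 q6 1.87 g 45.1
[-1.55364046 -0.00829251  2.69393985]
```

View pics/g26.png

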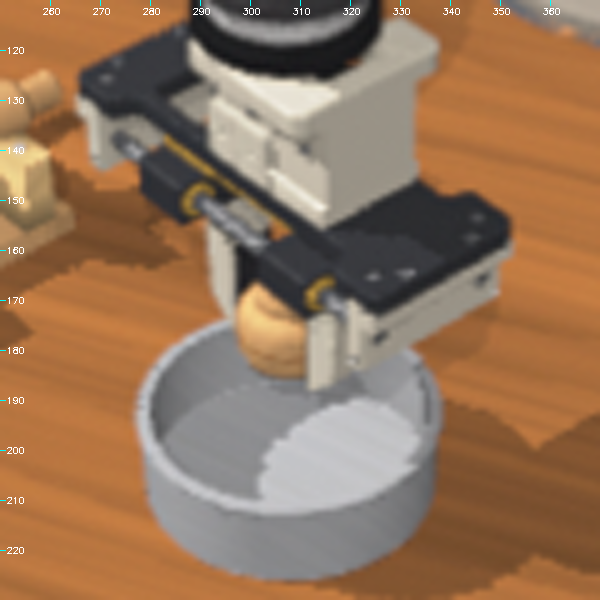

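Call:
apply_moves([
  [[0,3,-0.1],0,4],
  [[0,5,-0.1],0,4],
  [[0,6.4,-0.1],0,4],
  [[0,6.4,-0.1],0,4],
  [[0,6.4,-0.1],0,4],
])

```text
time: 29.9
tool_pos: [492.2, -7.9, 27.1]
tcp_rot: [-1.554, -0.007, 2.694]
contact_force: [0.3, 0.1, -0.0]
grip_width: 45.5
```

Call:
apply_moves([
  [[0,0.3,0],0,4],
  [[0,0.4,0],0,4],
  [[0,0.4,0],0,4],
])

```text
time: 30.28
tool_pos: [492.2, -8.0, 23.2]
tcp_rot: [-1.554, -0.007, 2.694]
contact_force: [0.3, 0.4, 0.0]
grip_width: 45.0
```

Call:
apply_moves([
  [[0,0.05,0],0,4],
  [[0,0.05,0],0,6],
  [[0,0.05,0],0,6],
  [[0,0.05,0],0,6],
  [[0,0,0],0,6],
])

```text
time: 30.9
tool_pos: [492.1, -8.0, 23.2]
tcp_rot: [-1.554, -0.007, 2.694]
contact_force: [-0.9, -0.8, -0.4]
grip_width: 59.8
```

Call:
apply_moves([
  [[0,-3,0],0,6],
  [[0,-8,0],0,6],
  [[0,-14,0],0,6],
  [[0,-20,0],0,6],
  [[0,-22,0],0,6],
])

```text
time: 31.52
tool_pos: [496.4, -5.4, 247.2]
tcp_rot: [-1.556, -0.0, 2.694]
contact_force: [-0.4, -0.0, 0.1]
grip_width: 59.8
```

```bash
python3 -c "
from go import *
im=vision.capture('scene');cv2.imwrite('pics/e1.png',im[:,:,::-1])
im=vision.capture('top');cv2.imwrite('pics/e2.png',im[:,:,::-1])
go(300,330,240)"
```

```text
shift cm [ 32.21   0.29 -21.75] turn 0 dist 389 | yaw 2.694 q6 1.87 g 60.1
```

View pics/e1.png

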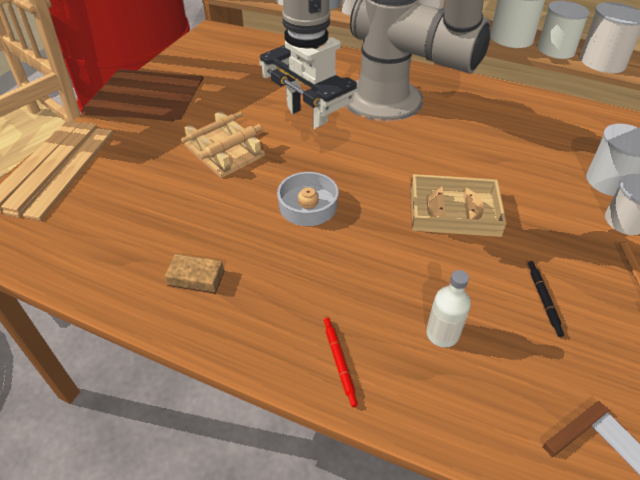

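View pics/e2.png

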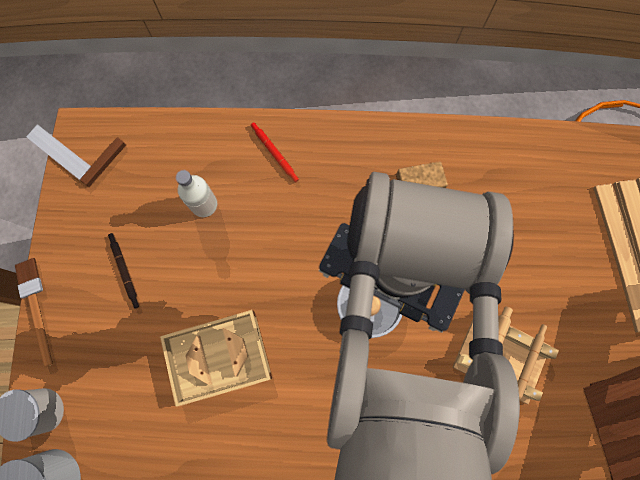

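All five parts look placed. I'll move the arm left (tool +x is roughly world −x, −z is roughly +y) to clear the view and check the rack and tin.

Call:
apply_moves([
  [[0,0,-6],0,6],
  [[0,0,-12],0,6],
  [[0,0,-18],0,6],
  [[0,0,-24],0,6],
  [[0,0,-24],0,6],
])

```text
time: 32.25
tool_pos: [599.9, 214.5, 238.3]
tcp_rot: [-1.554, -0.005, 2.698]
contact_force: [0.1, -0.5, -0.2]
grip_width: 59.9
```

Run:
```python
from ov import *
im=vision.capture('top')
R=(392.2,-286.4)
P=W(R,-0.443,[(88,-40,51),(-88,-40,51),(88,40,50),(-88,40,50),(0,40,50),(0,-40,51)])
draw(im,'top',P,330,260,240,150,3,'e3.png')
sc=vision.capture('scene')
a=cv2.resize(sc[100:240,170:350,::-1],None,fx=4,fy=4,interpolation=cv2.INTER_CUBIC);cv2.imwrite('pics/e4.png',a)
crop(sc,400,160,120,90,6,'e5.png')
```

```text
(no output)
```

View pics/e3.png

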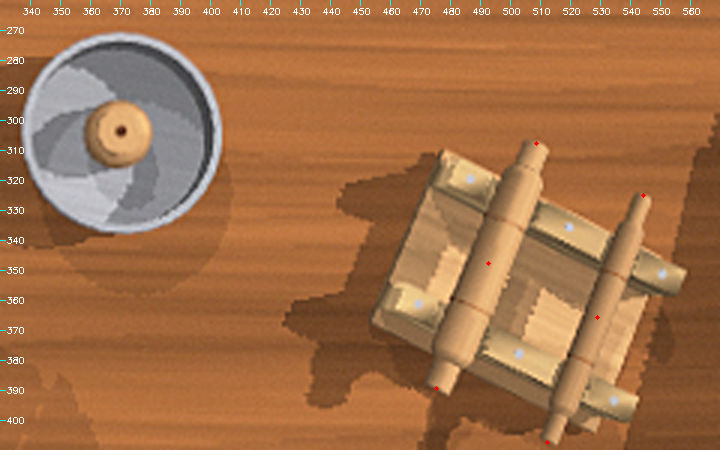

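View pics/e4.png

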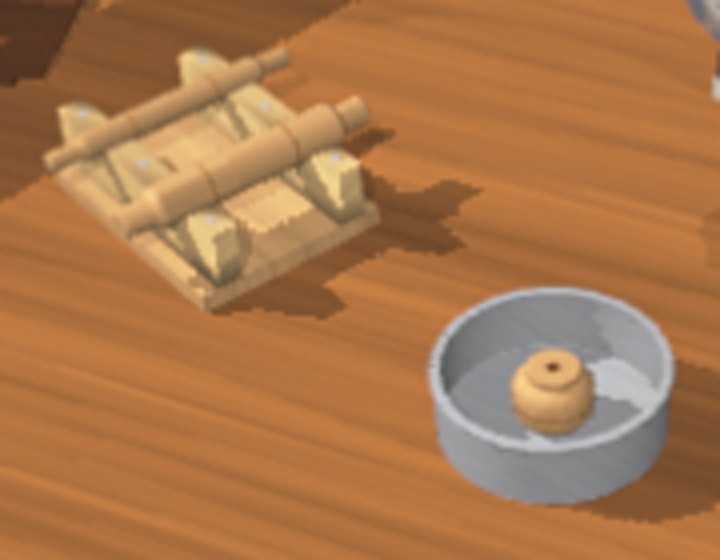

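View pics/e5.png

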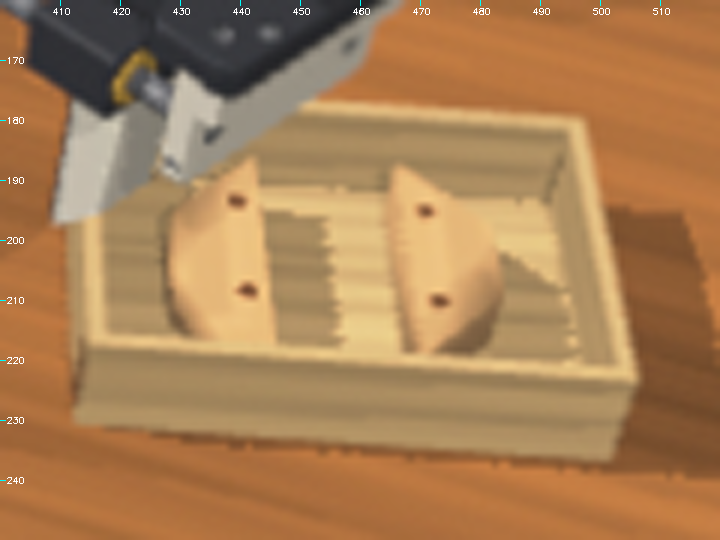

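The checks agree. The spindle ends and middles fall within about 1 px of where they should be, the foot stands upright near the middle of the tin, both blocks lie flat, and the arm touches nothing. Handing in.

```bash
python3 -c "
from plant import order
print(order.close_job())"
```

```text
the job is handed in; nothing more can be done
None
```

All five parts are placed and the job is handed in at about 32 s of the 120 s; no verdict was reported.

- **What I did:** I laid both corner blocks flat on the tray floor. The pale slim spindle went in the narrow notches and the stout spindle in the wide ones. The bun foot stands in the tin. I left the red and black look-alike spindles alone.
- **Last checks:** In the final top picture, both spindles' ends and middles lie within about 1 px (roughly 2 mm) of their expected rack positions. The foot stands upright within a few mm of the tin's centre, and both blocks look flat. The bottle is at the same pixels as at the start in both views, and the sanding block in the scene view. The wrist force readings at the ends of moves stayed at about 11 N or less.
- **What disagreed:** The two cameras and the robot differed by about 2 to 4 mm. I took the rack 1 to 1.5 mm, the stout spindle 2 mm and the foot a few mm further in +y than the top camera showed. The tool tilt also drifted by up to about 0.03 rad during the moves, well inside the tolerances.

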